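# Pry up the stiff work-rest arm and shim it

## Task

The grey work-rest arm sits too low. Take the red-handled pry bar, hook its tip under the free end of the arm and lever it up over the fulcrum block (the stiff pivot keeps it up), lay the bar back flat on the table clear of the station, and slide the brass shim, square and centred on the steel pad, under the raised arm until it gently touches the backstop. Then press the arm gently down until its foot bears on the shim, and leave the other things on the table alone.

Things in the scene. Friction and masses are not known exactly. Their poses are not given: they have to be found in the camera images.
- station: fixed green-and-steel station. Origin: on the table under the middle of the pad; +x runs along the arm from its free end to its pivot, +y (left of +x) is the side from which the shim goes in, z up. Steel pad: top 24 mm high, x -22 to +22, y -36 to +115 mm (the part from y = 27 on is an open shelf beside the arm). Pivot of the arm: at x = 150, z = 48 mm.
- rest_arm: grey cast arm 54 mm wide on a stiff pin; origin on the pin, axes as the station's. Down, it spans station x -45 to 120 mm, underside 35, top 64 mm above the table. Friction holds it where it is left: raising takes 43 to 51 N at the free end (use the bar; under 120 N), pressing it down 3 to 10 N (fingers under 40 N). Rises 20 mm at the foot at most.
- foot_low (a point): lowest point of the rounded foot under the arm, mid-width, at station x = 0; 24 mm above the table (on the pad) at the start, about 32 mm when it bears on the shim. Lever it at least 11 mm up, for the shim to pass freely.
- end_top (a point): middle of the arm's top face 10 mm from its free end (station x = -35 mm), the place to press down; about 64 mm above the table at the start
- fulcrum: fixed dark wooden block 36x70 mm with a steel round bar (10 mm radius) across its top, 36 mm high in all; origin on the table under its middle, axes as the station's; 80 to 90 mm before the station's origin. Over it the bar must slope down about 0.45 rad to its tip to get under the arm (pad ends at x = -22), and comes near level when the arm is up.
- pry_bar: loose pry bar, 308 mm long, 0.4 kg, flat underneath, lying flat. Origin: on its underside at the middle of the red grip; +x points to the tip, z up. Red grip: x -62 to +42, 22 mm wide, 26 mm high. Steel shaft from there to the tip at x = 245 mm: 20 mm wide, 10 mm thick; the last 12 mm are a rounded toe, 2 to 14 mm above the bar's underside.
- shim: loose brass shim, a plate 40 (x) x 104 (y) x 8 mm with an upright tab; origin under the plate's middle. Lies flat. When home its axes agree with the station's. It must lie centred on the pad, square to it.
- shim_tab (a point): middle of the grip tab of the shim: 14 (x) x 26 (y) x 30 mm tall, 38 mm to +y of the plate's middle, from 8 to 38 mm above the plate's underside
- shim_front (a point): middle of the shim's leading edge (its -y end), on its underside; home it touches the backstop at station y = -35 mm
- backstop: dark fixed steel strip 16 mm high on the pad, behind the arm; origin on the pad under its middle, its face towards the shim is at station y = -35 mm. Touch it with less than 30 N.
- spanner_30: black spanner, 57x282x11 mm, bystander
- hexkey_8: black hex key, 49x124x8 mm, bystander
- tape_measure: yellow tape measure, 36x78x61 mm, bystander
- offcut_2: wooden offcut, 60x75x22 mm, bystander
- pencil: red pencil, 9x118x8 mm, bystander
- dust_brush: dust brush with wooden handle, 34x260x72 mm, bystander

How it is judged:
On the way, in this order (a step that is already met when the one before it is completed fails the run):
1. the arm is levered up with the bar over the fulcrum: its foot at least 11 mm off the pad while the bar bears on both arm and fulcrum (z of foot_low in the frame of station above 0.035 m and contact force between pry_bar and rest_arm above 5 N and contact force between pry_bar and fulcrum above 10 N), for 0.2 s.
2. the shim is slid home under the arm, to the backstop, while the arm is still raised clear of it and without the bar (y of shim_front in the frame of station below -0.032 m and x of shim_front in the frame of station between -0.008 and 0.008 m and z of shim in the frame of station below 0.026 m and angle between the x axis of shim and the x axis of station, either way round below 0.1 rad and z of foot_low in the frame of station above 0.034 m and contact force between pry_bar and rest_arm below 0.2 N), for 0.2 s.
At the end, for the whole second after the job is handed in: the arm's foot bears on the shim (foot 6 to 9.5 mm above the pad, in contact), the shim lies within 3 mm of the backstop, within 8 mm of the pad's middle line and 0.1 rad of square, and the pry bar lies flat on the table touching neither station nor fulcrum, all at rest (z of foot_low in the frame of station between 0.03 and 0.0335 m and contact force between rest_arm and shim above 0.5 N and y of shim_front in the frame of station below -0.032 m and x of shim_front in the frame of station between -0.008 and 0.008 m and angle between the x axis of shim and the x axis of station, either way round below 0.1 rad and height (world z) of pry_bar below 0.006 m and angle between pry_bar's own z axis and vertical below 0.1 rad and contact force between pry_bar and station below 0.2 N and contact force between pry_bar and fulcrum below 0.2 N and linear speed of each of pry_bar, shim below 0.02 m/s).
It fails at once if the bar forces the arm with more than 120 N (contact force between pry_bar and rest_arm above 120 N).
It fails at once if the fingers push on the arm with more than 40 N (contact force between the fingers and rest_arm above 40 N).
It fails at once if the shim is rammed into the backstop with more than 30 N (contact force between shim and backstop above 30 N).
It fails at once if a bystander is moved by more than 20 mm (distance of any of spanner_30, hexkey_8, tape_measure, offcut_2, pencil, dust_brush from where it was at the start of the episode above 0.02 m).
It also fails if it takes over 72 s, if anything falls off the work surface, if the arm or the gripper's body presses on something with over 40 N, if the wrist force passes 120 N, or if a joint passes its speed limit or range.

## Robot

A 6-joint arm with a two-finger parallel gripper is mounted at the origin on a cart in front of the work surface, level with it; the furniture and walls round the work are solid. World frame = base frame: x ahead of the robot, y to its left, z up, the work surface at z = 0. Lengths are in m, angles in rad, forces in N, time in s.
With the tool pointing down it reaches from about 0.35 to 0.975 m from the base axis. Payload 4.9 kg.
Tool frame: the origin (TCP) lies at the very end of the fingers, on their centre line; the grasp point (between the pads) lies behind it (manip.pinch_z is the y of the grasp point in the tool frame, in m); y points along the fingers, x is the direction in which the jaws open and shut, and the axes are right-handed (so a half turn about y gives the same grasp; the last joint's range is limited). The gripper opens to 85 mm and grips with 20 to 120 N. Pads are 22 mm wide; open, the fingers measure 114 mm over their backs; the gripper's body (76 mm by 85 mm) begins 54 mm behind the grasp point. The pads swing forward as they close: fully open they stand 13 mm farther back than shut.
Start: joints at [-1.282, 0.053, 1.613, -0, 1.476, -0.119], TCP at [0.248, -0.574, 0.231] pointing down, gripper open.
Joint ranges: [-3.01, 3.01], [-1.01, 2.22], [0.06, 2.58], [-1.02, 4.17], [0.09, 2.62], [-3.14, 3.14]. Speed limits (rad/s): [2.57, 2.57, 3.14, 3.14, 3.14, 3.14].

## Interface

Orientations are given as a unit quaternion [w, x, y, z].
In Python, from plant import manip gives the robot as it stands.
- The arm moves only by the tool drive_tool, never from a script. Its argument "motion" is a list of rows, each a list of 3 entries, a list of its own where there are three numbers: the shift along the tool's x, y, z in units of 25 mm (1.0 is 25 mm), then the turn, a rotation vector about the tool's x, y, z in units of 5 degrees (1.0 is 5 degrees), then the closure, from -1 (fully open) to 1 (shut). A call has 1 to 12 rows; each row shifts and turns the commanded pose from where the row before left it, along the tool's axes as they then stand; what a row does not reach is not made up. A row lasts 1/10 s, in which the tool goes at most 50 mm and 8.59 degrees, less where a joint would pass 70% of its speed; a pose out of reach is approached as far as the arm can. A call is refused whole if a number of a shift passes 1 or a number of a turn 1, either way. A call with a gripper value outside its range is refused whole. The fingers move at their own pace and stop on an object; the grip force is fixed at half the most. Time passes only in rows, so rows that do not move let the fingers close. It gives the time, the measured TCP pose, the force and the opening at its end, in the units of the state.
- manip.state(): the state, without advancing time (a new reading comes with each control period).
- manip.grab_frame(name): name is "scene" or "top"; returns a dict with "img" (480x640x3 uint8, blue, green, red), "range_z" (480x640 float32, m along the optical axis (not along the pixel's ray), 0 where there is no reading), "camera_matrix" (3x3 intrinsics, pixels), "world_from_camera" (4x4, takes a point from camera to world coordinates). Camera axes: x right, y down, z forward; pixel columns grow to the right and rows downward; lengths in m; the calibration is good to about 2 mm. A picture is of the moment at which its call begins.
- manip.job_done(): hands the job in, once; it reports no verdict.
The state is a dict: "time": time; "joint_pos": joint angles; "joint_vel": joint speeds; "joint_efforts": joint torques, N m; "tool_pos": TCP position; "tool_rot": TCP orientation; "contact_force": force on the tool from outside, world axes, zero at the start; "ft_torque": the same for the moment, N m; "gripper_width": opening from 0.0 (shut) to 1.0 (fully open).
Only numpy, scipy, OpenCV 4.12 (cv2) and the standard library are available. Lean on these libraries where they do the work, as an engineer would, in place of code of your own. Each camera call takes 0.05 s, during which the arm holds its last target. There are 200 camera calls.

## Working session

There is one attempt and no reset: what is moved stays moved. The work goes in short steps, Python scripts to look and compute and a tool call to move; the robot and the scene stay as the last step left them, time stands still between calls to the robot, and variables do not carry over. Pictures are saved under pics/ and viewed, about 8 in all and at most 12, crops included, and the job is handed in when it is done.

Besides the shell and the picture viewer there is one more tool, called after "Request:" as name(argument=value, ...), one argument or row to a line, values as JSON. drive_tool: Moves the arm, as the interface text tells. Its arguments: {"type":"object","properties":{"motion":{"type":"array","items":{"type":"array"}}},"required":["motion"]}

```bash
ls; mkdir -p pics; python3 - <<'E'
from plant import manip
import cv2,numpy as np
print(manip.state(), manip.pinch_z)
for n in("scene","top"):
    f=manip.grab_frame(n); cv2.imwrite(f"pics/{n}0.png",f["img"]); np.savez(f"/tmp/{n}0.npz",**f); print(n,f["camera_matrix"],f["world_from_camera"])
E
```

```text
pics
{'time': 0.0, 'joint_pos': array([-1.28201730e+00,  5.33349660e-02,  1.61427887e+00,  2.05947263e-05,
        1.47598217e+00, -1.18978401e-01]), 'joint_vel': array([-2.14284123e-04,  1.13317445e-05,  1.67207474e-03, -1.12624336e-04,
       -1.16887939e-03,  9.04128330e-04]), 'joint_efforts': array([ 2.06335259e-03, -3.93681479e+01, -3.70173812e+01, -1.27292139e-05,
        7.01893194e-03,  2.03464850e-06]), 'tool_pos': array([ 0.24768767, -0.57316034,  0.23008562]), 'tool_rot': array([ 0.59134035, -0.59041614,  0.38894692, -0.38787325]), 'contact_force': array([0.40095606, 0.33311872, 0.73420642]), 'ft_torque': array([-0.01789585, -0.03341927,  0.00555454]), 'gripper_width': 0.9968226975624684} -0.0187
scene [[543.06946823   0.         321.87346597]
 [  0.         543.06946823 236.06196449]
 [  0.           0.           1.        ]] [[ 0.49404945 -0.42820444  0.75667437 -0.5223932 ]
 [-0.86921407 -0.26282826  0.41879375 -0.60015957]
 [ 0.01954607 -0.86461683 -0.50205148  0.82671075]
 [ 0.          0.          0.          1.        ]]
top [[442.08303335   0.         325.17680882]
 [  0.         442.08303335 239.43924471]
 [  0.           0.           1.        ]] [[ 4.54115331e-02 -9.73451382e-01  2.24343929e-01  2.60683508e-01]
 [-9.98967881e-01 -4.44723754e-02  9.24013293e-03  2.98823935e-02]
 [ 9.82287256e-04 -2.24531988e-01 -9.74466224e-01  1.54968966e+00]
 [ 0.00000000e+00  0.00000000e+00  0.00000000e+00  1.00000000e+00]]
```

View pics/top0.png

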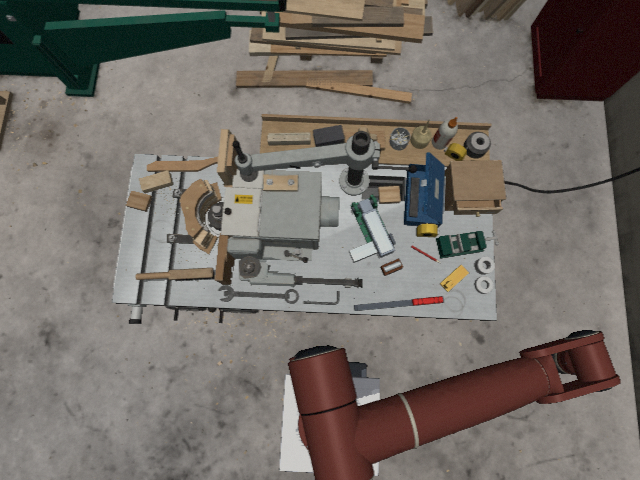

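View pics/scene0.png

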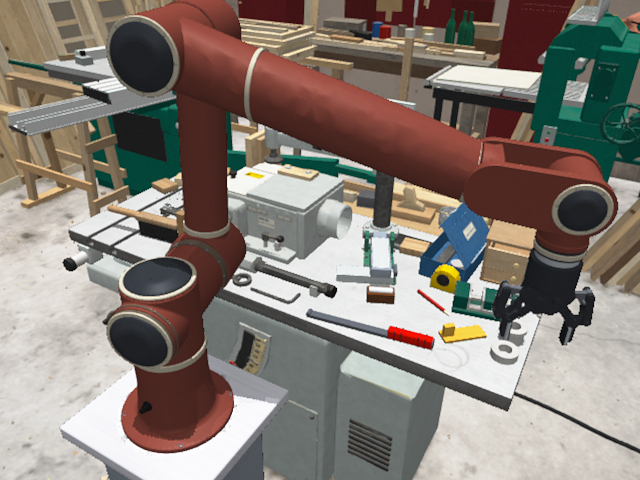

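```bash
cat > h.py <<'E'
import numpy as np,cv2
from scipy.spatial.transform import Rotation as R
def load(n): return dict(np.load(f"/tmp/{n}.npz"))
def ray(f,u,v,z):
    "pixel -> world point on plane height z"
    T=f["world_from_camera"]; d=T[:3,:3]@np.linalg.solve(f["camera_matrix"],[u,v,1.]); o=T[:3,3]
    return o+d*(z-o[2])/d[2]
def proj(f,p):
    T=np.linalg.inv(f["world_from_camera"]); c=T[:3,:3]@np.asarray(p,float)+T[:3,3]; q=f["camera_matrix"]@c; return q[:2]/q[2]
def cloud(f):
    z=f["range_z"]; v,u=np.mgrid[:480,:640]; K=f["camera_matrix"]
    P=np.stack([(u-K[0,2])/K[0,0]*z,(v-K[1,2])/K[1,1]*z,z],-1); T=f["world_from_camera"]
    P=P@T[:3,:3].T+T[:3,3]; P[z==0]=np.nan; return P
def zoom(f,x0,y0,w,h,k,name):
    cv2.imwrite(name,cv2.resize(f["img"][y0:y0+h,x0:x0+w],None,fx=k,fy=k,interpolation=cv2.INTER_CUBIC))
E
python3 - <<'E'
from h import *
t=load("top0");s=load("scene0")
a=cv2.resize(t["img"][195:315,345:505],None,fx=5,fy=5,interpolation=cv2.INTER_CUBIC); cv2.imwrite("pics/tz.png",a)
zoom(s,300,200,240,160,3.33,"pics/sz.png")
P=cloud(t);Q=cloud(s)
for n,(u,v) in dict(table=(330,250),pad=(356,255),arm=(378,240),ful=(391,267),shaft=(380,304),grip=(427,301),shim=(455,277)).items(): print(n,P[v,u],ray(t,u,v,0))
for n,(u,v) in dict(pad=(350,275),arm=(380,255),ful=(380,295),grip=(410,337),shim=(465,334)).items(): print(n,Q[v,u])
E
```

```text
table [ 0.58096505  0.025559   -0.0070635 ] [0.57951183 0.02557862 0.        ]
pad [ 0.56116795 -0.06648599  0.02227739] [ 0.56555053 -0.06789153  0.        ]
arm [ 0.61005434 -0.13855409  0.05972885] [ 0.62405976 -0.14530629  0.        ]
ful [ 0.52080616 -0.1872793   0.04113707] [ 0.5278995  -0.19320114  0.        ]
shaft [ 0.39511824 -0.15556555  0.00788062] [ 0.39580538 -0.15651342  0.        ]
grip [ 0.41047089 -0.31277046  0.03216754] [ 0.413646   -0.32003381  0.        ]
shim [ 0.50181194 -0.41807129  0.0042378 ] [ 0.50247315 -0.41929963  0.        ]
pad [ 0.55268712 -0.0924433   0.02131284]
arm [ 0.63087226 -0.14067512  0.0573407 ]
ful [ 0.50673604 -0.1992945   0.02589135]
grip [ 0.40301129 -0.32044355  0.02067008]
shim [ 0.49650685 -0.42106889  0.00517313]
```

View pics/tz.png

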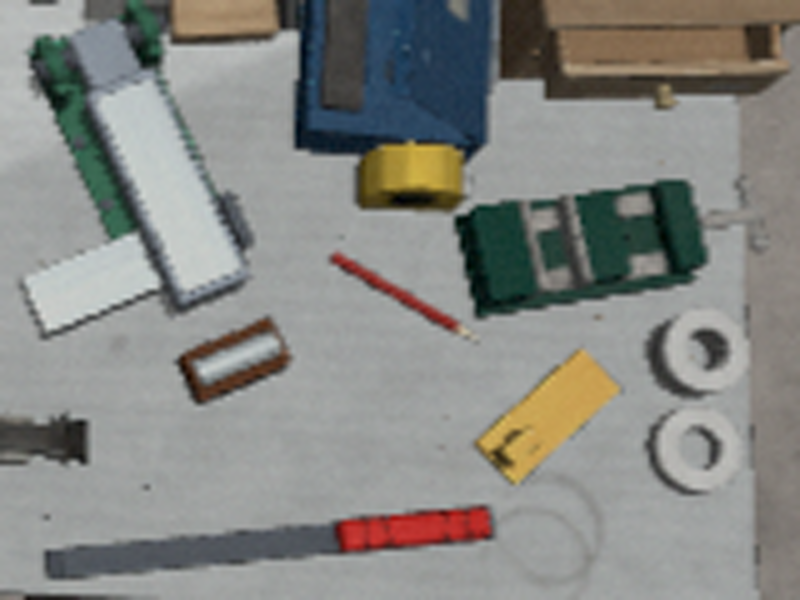

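View pics/sz.png

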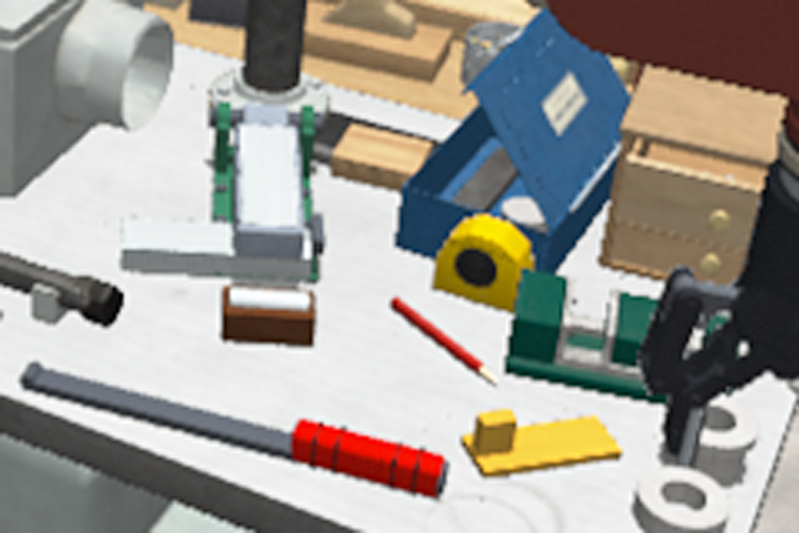

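```bash
cat > m.py <<'E'
from h import *
t=load("top0");s=load("scene0")
T=lambda x,y,z: ray(t,(x+.5)/5-.5+345,(y+.5)/5-.5+195,z)
S=lambda x,y,z: ray(s,(x+.5)/3.33-.5+300,(y+.5)/3.33-.5+200,z)
np.set_printoptions(precision=4,suppress=True)
obs=[((-45,27),T(180,294,.064)),((-45,-27),T(245,267,.064)),((22,115),T(22,283,.024)),((-22,115),T(45,335,.024)),
 ((-45,27),S(236,231,.064)),((-45,-27),S(303,230,.064)),((22,115),S(122,222,.024)),((-22,115),S(122,250,.024))]
def fit(o):
    A=np.array([a for a,_ in o])/1000; B=np.array([b[:2] for _,b in o]); a0=A.mean(0);b0=B.mean(0)
    H=(A-a0).T@(B-b0); th=np.arctan2(H[0,1]-H[1,0],H[0,0]+H[1,1]); c,n=np.cos(th),np.sin(th); Rm=np.array([[c,-n],[n,c]])
    org=b0-Rm@a0; return org,th,(B-(A@Rm.T+org))*1000
for o in(obs,obs[:4],obs[4:]): print("station",*fit(o))
for z,a,b in((.036,T(197,378,.036),T(282,342,.036)),(.036,S(230,297,.036),S(312,297,.036))): print("rod",a,b,(a+b)/2)
for f,z in((T,.026),): print("bar top cam: end",f(491,523,.013),"tip",f(47,564,.010))
print("bar scene: end",S(445,475,.013),"tip",S(27,375,.010))
print("shimT",[T(*p,.008) for p in((585,350),(620,388),(477,443),(517,482))])
print("shimS",[S(*p,.008) for p in((598,418),(620,452),(463,437),(482,473))])
# tab from scene depth
for n,f in(("t",t),("s",s)):
    hsv=cv2.cvtColor(f["img"],cv2.COLOR_BGR2HSV); P=cloud(f)
    near=(abs(P[...,0]-.5)<.12)&(abs(P[...,1]+.42)<.1)
    m=cv2.inRange(hsv,(15,100,60),(35,255,255))>0; k=m&near&(P[...,2]>.02)
    print(n,"tab pts",k.sum(),P[k].mean(0) if k.any() else "")
    k=m&near&(P[...,2]<.02); r=cv2.minAreaRect((P[k][:,:2]*1000).astype(np.float32)); print("plate",r)
    near=(abs(P[...,0]-.4)<.08)&(P[...,1]<-.2)
    m=((hsv[...,0]<8)|(hsv[...,0]>172))&(hsv[...,1]>180)&near; print("red",cv2.minAreaRect((P[m][:,:2]*1000).astype(np.float32)),P[m].mean(0))
    dk=(hsv[...,2]<150)&(P[...,2]>-.02)&(P[...,0]>.33)&(P[...,0]<.43)&(P[...,1]>-.275)&(P[...,1]<-.03); print("shaft",dk.sum(),cv2.minAreaRect((P[dk][:,:2]*1000).astype(np.float32)))
E
python3 m.py; python3 -c "
from h import *
from plant import manip
s=manip.state();print(R.from_quat(s['tool_rot'],scalar_first=True).as_matrix())"
```

```text
station [ 0.6066 -0.1516] 0.49451414836239443 [[ 8.2029  1.3381]
 [ 3.5068  4.5952]
 [ 1.9356 -1.4305]
 [ 4.2763  2.1241]
 [-7.305  -2.5744]
 [-4.9648  1.6039]
 [-4.5166 -3.7539]
 [-1.1354 -1.9024]]
station [ 0.6117 -0.1492] 0.5097624465384957 [[ 3.1497 -0.2417]
 [-2.2681  2.6191]
 [-1.4497 -3.26  ]
 [ 0.5681  0.8827]]
station [ 0.6015 -0.154 ] 0.4792739818123353 [[-2.2533 -1.0032]
 [ 0.8142  3.5601]
 [-1.1279 -1.9079]
 [ 2.567  -0.649 ]]
rod [ 0.5094 -0.164   0.036 ] [ 0.5373 -0.2225  0.036 ] [ 0.5234 -0.1932  0.036 ]
rod [ 0.5028 -0.1695  0.036 ] [ 0.5347 -0.2223  0.036 ] [ 0.5187 -0.1959  0.036 ]
bar top cam: end [ 0.4211 -0.3718  0.013 ] tip [ 0.3792 -0.0658  0.01  ]
bar scene: end [ 0.4219 -0.3696  0.013 ] tip [ 0.3727 -0.0706  0.01  ]
shimT [array([ 0.5465, -0.4412,  0.008 ]), array([ 0.5204, -0.4652,  0.008 ]), array([ 0.477 , -0.3641,  0.008 ]), array([ 0.4509, -0.3916,  0.008 ])]
shimS [array([ 0.5417, -0.4413,  0.008 ]), array([ 0.5131, -0.4647,  0.008 ]), array([ 0.4722, -0.3655,  0.008 ]), array([ 0.4427, -0.3892,  0.008 ])]
t tab pts 37 [ 0.4727 -0.3861  0.0353]
plate ((
[... 192 characters left out ...]
86935424805) [ 0.4133 -0.314   0.0251]
shaft 483 ((387.17022705078125, -153.89743041992188), (62.3177490234375, 244.06080627441406), 1.7741076946258545)
s tab pts 102 [ 0.4725 -0.3858  0.0301]
plate ((510.4695739746094, -406.4588623046875), (72.23716735839844, 112.30126190185547), 42.00284957885742)
red ((411.3804931640625, -316.9393310546875), (26.590909957885742, 99.30663299560547), 7.725803852081299) [ 0.4074 -0.3182  0.0166]
shaft 1151 ((384.9732971191406, -152.60044860839844), (63.47157287597656, 244.8658447265625), 0.3213483393192291)
[[ 3.96613542e-01 -5.35906041e-04  9.17985518e-01]
 [-9.17983790e-01  1.79488147e-03  3.96613843e-01]
 [-1.86022295e-03 -9.99998246e-01  2.19921240e-04]]
```

Request:
drive_tool(
  motion=[
    [[-0.65, 0.3, 0.87], [0, 0, 0], -1],
    [[-0.65, 0.3, 0.87], [0, 0, 0], -1],
    [[-0.65, 0.3, 0.87], [0, 0, 0], -1],
    [[-0.65, 0.3, 0.87], [0, 0, 0], -1],
    [[-0.65, 0.3, 0.87], [0, 0, 0], -1],
    [[-0.65, 0.3, 0.87], [0, 0, 0], -1],
    [[-0.65, 0.3, 0.87], [0, 0, 0], -1],
    [[-0.65, 0.3, 0.87], [0, 0, 0], -1],
    [[-0.65, 0.3, 0.87], [0, 0, 0], -1],
    [[-0.65, 0.3, 0.87], [0, 0, 0], -1],
    [[-0.65, 0.3, 0.87], [0, 0, 0], -1],
    [[-0.65, 0.3, 0.87], [0, 0, 0], -1],
  ],
)

```text
time: 1.3
tool_pos: [0.4103, -0.2899, 0.1405]
tool_rot: [0.591, -0.591, 0.389, -0.388]
contact_force: [0.5, -0.5, 0.4]
gripper_width: 1.003
```

Request:
drive_tool(
  motion=[
    [[0, 0, 0], [0, -1, 0], -1],
    [[0, 0, 0], [0, -1, 0], -1],
    [[0, 0, 0], [0, -1, 0], -1],
    [[0, 0, 0], [0, -1, 0], -1],
    [[0, 0, 0], [0, -1, 0], -1],
    [[0, 0, 0], [0, -1, 0], -1],
    [[0, 0, 0], [0, -1, 0], -1],
    [[0, 0, 0], [0, -1, 0], -1],
    [[0, 0, 0], [0, -1, 0], -1],
    [[0, 0, 0], [0, -1, 0], -1],
    [[0, 0, 0], [0, -1, 0], -1],
    [[0, 0, 0], [0, -1, 0], -1],
  ],
)

```text
time: 2.5
tool_pos: [0.4098, -0.2909, 0.1408]
tool_rot: [0.706, -0.706, 0.04, -0.039]
contact_force: [0.7, -0.5, 1.1]
gripper_width: 1.0
```

Request:
drive_tool(
  motion=[
    [[0, 0, 0], [0, -1, 0], -1],
    [[0, 0, 0], [0, -1, 0], -1],
    [[0, 0, 0], [0, -1, 0], -1],
    [[0, 0, 0], [0, 0, 0], -1],
  ],
)

```text
time: 2.9
tool_pos: [0.4098, -0.2909, 0.1408]
tool_rot: [0.705, -0.705, -0.051, 0.052]
contact_force: [-0.5, -0.1, 0.3]
gripper_width: 0.998
```

```bash
cat > d.py <<'E'
from h import *
from plant import manip
np.set_printoptions(precision=3,suppress=True)
def tgt(pos,head,pitch=0.):
    """delta for tool: tool z heading `head`, tool y down; pitch>0: bar nose down"""
    c,s=np.cos(head),np.sin(head); z=np.array([c*np.cos(pitch),s*np.cos(pitch),-np.sin(pitch)])
    x=np.array([s,-c,0]); y=np.cross(z,x); Rg=np.stack([x,y,z],1)
    st=manip.state(); Rn=R.from_quat(st["tool_rot"],scalar_first=True); p=st["tool_pos"]
    d=np.asarray(pos)-p
    print("t",round(st["time"],2),"pos",p,"head",np.arctan2(*Rn.as_matrix()[1::-1,2]),"F",st["contact_force"],"w",st["gripper_width"])
    print("shift units in tool axes now:",Rn.inv().apply(d)/.025," in goal axes:",Rg.T@d/.025," turn(5deg):",np.rad2deg((Rn.inv()*R.from_matrix(Rg)).as_rotvec())/5)
E
python3 - <<'E'
from d import *
tgt([.4093,-.2896,.004],1.720)
print(manip.state()["joint_pos"])
for n in("scene","top"):
    f=manip.grab_frame(n); np.savez(f"/tmp/{n}1.npz",**f)
s=load("scene1"); print(proj(s,manip.state()["tool_pos"]))
a=cv2.resize(s["img"][180:380,290:490],None,fx=3,fy=3); cv2.imwrite("pics/s1.png",a)
E
```

```text
t 2.9 pos [ 0.41  -0.291  0.141] head 1.7165773031004983 F [-0.475 -0.144  0.308] w 0.9982145207374261
shift units in tool axes now: [-0.01   5.471  0.051]  in goal axes: [-0.013  5.471  0.055]  turn(5deg): [-0.009 -0.039 -0.007]
[-0.766 -0.17   1.981  0.     1.332 -0.911]
[404.099 287.837]
```

Request:
drive_tool(
  motion=[
    [[0, 0.45, 0], [0, 0, 0], -1],
    [[0, 0.45, 0], [0, 0, 0], -1],
    [[0, 0.45, 0], [0, 0, 0], -1],
    [[0, 0.45, 0], [0, 0, 0], -1],
    [[0, 0.45, 0], [0, 0, 0], -1],
    [[0, 0.45, 0], [0, 0, 0], -1],
    [[0, 0.45, 0], [0, 0, 0], -1],
    [[0, 0.45, 0], [0, 0, 0], -1],
    [[0, 0.45, 0], [0, 0, 0], -1],
    [[0, 0.45, 0], [0, 0, 0], -1],
    [[0, 0.45, 0], [0, 0, 0], -1],
    [[0, 0.45, 0], [0, 0, 0], -1],
  ],
)

```text
time: 4.2
tool_pos: [0.4101, -0.2912, 0.0054]
tool_rot: [-0.705, 0.705, 0.052, -0.052]
contact_force: [-0.8, -0.3, -0.4]
gripper_width: 1.0
```

Request:
drive_tool(
  motion=[
    [[0, 0, 0], [0, 0, 0], 1],
    [[0, 0, 0], [0, 0, 0], 1],
    [[0, 0, 0], [0, 0, 0], 1],
    [[0, 0, 0], [0, 0, 0], 1],
    [[0, 0, 0], [0, 0, 0], 1],
    [[0, 0, 0], [0, 0, 0], 1],
    [[0, 0, 0], [0, 0, 0], 1],
    [[0, 0, 0], [0, 0, 0], 1],
    [[0, 0, 0], [0, 0, 0], 1],
    [[0, 0, 0], [0, 0, 0], 1],
  ],
)

```text
time: 5.2
tool_pos: [0.4108, -0.2918, 0.0073]
tool_rot: [-0.705, 0.706, 0.052, -0.051]
contact_force: [-0.1, 0.5, 6.0]
gripper_width: 0.245
```

Request:
drive_tool(
  motion=[
    [[0, -0.3, 0], [0, 0, 0], 1],
    [[0, -0.6, 0], [0, 0, 0], 1],
    [[0, -0.8, 0], [0, 0, 0], 1],
    [[0, -0.8, 0], [0, 0, 0], 1],
    [[0, -0.8, 0], [0, 0, 0], 1],
    [[0, -0.8, 0], [0, 0, 0], 1],
    [[0, -0.8, 0], [0, 0, 0], 1],
    [[0, -0.8, 0], [0, 0, 0], 1],
    [[0, -0.8, 0], [0, 0, 0], 1],
    [[0, -0.6, 0], [0, 0, 0], 1],
    [[0, -0.3, 0], [0, 0, 0], 1],
    [[0, 0, 0], [0, 0.5, 0], 1],
  ],
)

```text
time: 6.4
tool_pos: [0.4103, -0.2914, 0.1921]
tool_rot: [-0.706, 0.707, 0.036, -0.036]
contact_force: [0.5, 0.7, -4.4]
gripper_width: 0.242
```

Request:
drive_tool(
  motion=[
    [[0, 0, 0], [0, 1, 0], 1],
    [[0, 0, 0], [0, 1, 0], 1],
    [[0, 0, 0], [0, 1, 0], 1],
    [[0, 0, 0], [0, 1, 0], 1],
    [[0, 0, 0], [0, 1, 0], 1],
    [[0, 0, 0], [0, 1, 0], 1],
    [[0, 0, 0], [0, 1, 0], 1],
    [[0, 0, 0], [0, 1, 0], 1],
    [[0, 0, 0], [0, 1, 0], 1],
    [[0, 0, 0], [0, 1, 0], 1],
    [[0, 0, 0], [0, 1, 0], 1],
    [[0, 0, 0], [0, 1, 0], 1],
  ],
)

```text
time: 7.6
tool_pos: [0.4093, -0.2906, 0.1898]
tool_rot: [0.629, -0.629, 0.324, -0.322]
contact_force: [0.6, -0.3, -3.9]
gripper_width: 0.24
```

Request:
drive_tool(
  motion=[
    [[0, 0, 0], [0, 1, 0], 1],
    [[0, 0, 0], [0, 0.5, 0], 1],
    [[0, 0, 0], [0, 0, 0], 1],
    [[0, 0, 0], [0, 0, 0], 1],
  ],
)

```text
time: 8.0
tool_pos: [0.4096, -0.2908, 0.1903]
tool_rot: [0.608, -0.607, 0.363, -0.361]
contact_force: [-0.4, 0.4, -2.6]
gripper_width: 0.246
```

```bash
python3 - <<'E'
from d import *
tgt([.41,-.29,.004],.495)
for n in("scene","top"):
    f=manip.grab_frame(n); np.savez(f"/tmp/{n}2.npz",**f)
s=load("scene2"); t=load("top2")
zoom(s,300,140,200,200,3,"pics/s2.png")
a=np.hstack([cv2.resize(s["img"][160:340,300:480],(600,600)),cv2.resize(t["img"][190:310,350:390],(200,600))]);cv2.imwrite("pics/s2.png",a)
E
```

```text
t 8.0 pos [ 0.41  -0.291  0.19 ] head 0.4960599668901677 F [-0.437  0.374 -2.563] w 0.24582980775512878
shift units in tool axes now: [-0.007  7.453  0.033]  in goal axes: [-0.021  7.453  0.028]  turn(5deg): [ 0.008  0.012 -0.021]
```

View pics/s2.png

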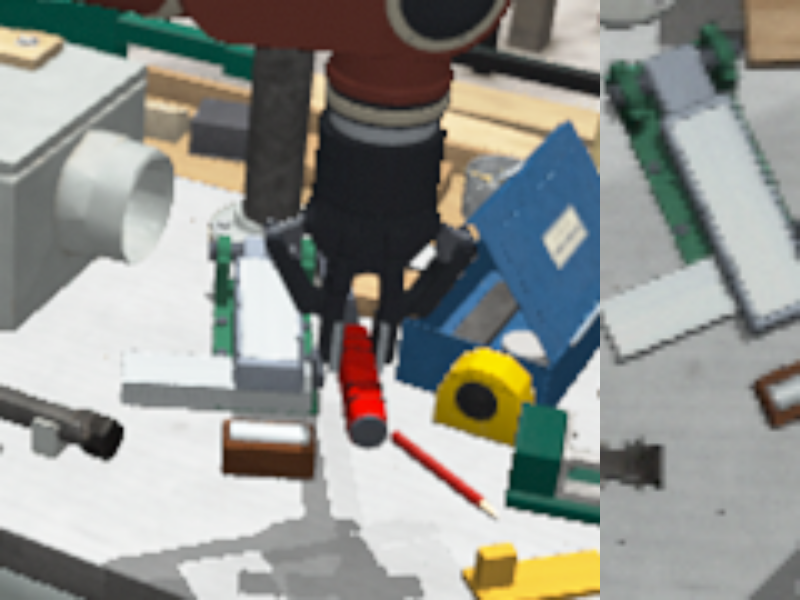

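```bash
python3 - <<'E'
from d import *
s=load("scene2"); t=load("top2"); p=manip.state()["tool_pos"]; h=.496; d=np.array([np.cos(h),np.sin(h),0])
e=p-.082*d; e[2]=p[2]-.0073+.013
print("proj end scene",proj(s,e),"seen 410.0,288.9")
for f,n in((s,"s"),(t,"t")):
    hsv=cv2.cvtColor(f["img"],cv2.COLOR_BGR2HSV);P=cloud(f)
    m=((hsv[...,0]<8)|(hsv[...,0]>172))&(hsv[...,1]>180)&(hsv[...,2]>120)&(abs(P[...,0]-.36)<.09)&(abs(P[...,1]+.31)<.09)&(P[...,2]>.15)
    v,u=np.nonzero(m); print(n,m.sum(),"px",u.mean() if len(u) else 0,v.mean() if len(v) else 0, P[m].mean(0), P[m].min(0),P[m].max(0))
    # shaft dark points ahead of gripper
    q=P-p; a=q@d; b=q@np.array([-d[1],d[0],0])
    k=(a>.08)&(a<.25)&(abs(b)<.03)&(P[...,2]>.1)&(P[...,2]<.25)
    print(" shaft",k.sum()); 
    if k.sum()>5: print(np.polyfit(a[k],P[k][:,2],1),np.polyfit(a[k],b[k],1),a[k].max())
zoom(t,370,190,100,120,5,"pics/t2.png")
E
```

```text
proj end scene [411.239 289.151] seen 410.0,288.9
s 219 px 407.92237442922374 272.21004566210047 [ 0.378 -0.306  0.205] [ 0.334 -0.333  0.201] [ 0.43  -0.277  0.209]
 shaft 25
[-0.017  0.189] [ 0.151 -0.012] 0.2224466798674585
t 48 px 442.1041666666667 314.4791666666667 [ 0.354 -0.314  0.222] [ 0.322 -0.331  0.203] [ 0.382 -0.233  0.526]
 shaft 318
[0.003 0.192] [-0.007  0.001] 0.227227930194153
```

View pics/t2.png

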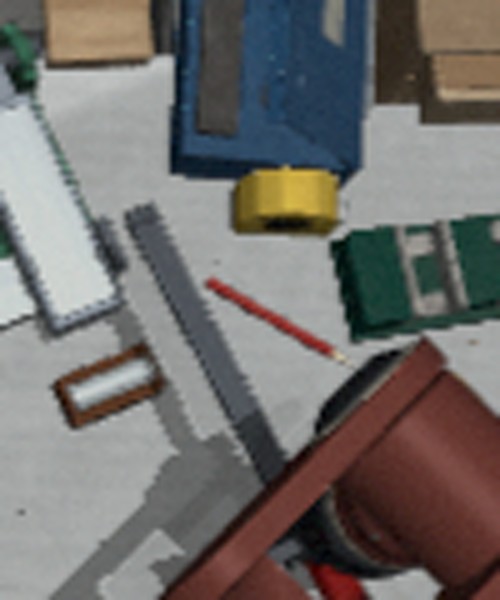

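```bash
python3 - <<'E'
from d import *
for n in("scene0","top0"):
    f=load(n);P=cloud(f); hsv=cv2.cvtColor(f["img"],cv2.COLOR_BGR2HSV)
    o=np.array([.6066,-.1516]);th=.4945;c,s=np.cos(th),np.sin(th)
    q=P[...,:2]-o; X=q@[c,s]; Y=q@[-s,c]; Z=P[...,2]
    tb=(X<-.13)&(X>-.18)&(abs(Y)<.05); print(n,"table z",np.nanmedian(Z[tb]),tb.sum())
    tb=(X<.05)&(X>-.05)&(Y>.14)&(Y<.2); print("table2 z",np.nanmedian(Z[tb]),tb.sum())
    z0=np.nanmedian(Z[tb])
    def rect(k,nm):
        k=k.astype(np.uint8); nn,l,st,_=cv2.connectedComponentsWithStats(k,connectivity=4); i=1+np.argmax(st[1:,4]); k=l==i
        r=cv2.minAreaRect((P[k][:,:2]*1000).astype(np.float32)); print(nm,k.sum(),"zmed",np.median(Z[k]),"rect",r)
        b=cv2.boxPoints(r)/1000-o; print("   corners in guess-station mm", np.round(1000*np.stack([b@[c,s],b@[-s,c]],1)).tolist())
    rect((X>-.08)&(X<.13)&(abs(Y)<.05)&(Z>z0+.055)&(Z<z0+.075),"armtop")
    rect((abs(X)<.05)&(Y>.035)&(Y<.14)&(Z>z0+.018)&(Z<z0+.032),"shelf")
    rect((X<-.06)&(X>-.13)&(abs(Y)<.06)&(Z>z0+.028)&(Z<z0+.045),"rodtop")
    rect((X<-.06)&(X>-.13)&(abs(Y)<.06)&(Z>z0+.012)&(Z<z0+.045),"fulc")
E
```

```text
scene0 table z -0.3859554235346676 2659
table2 z -0.003674668960422678 285
armtop 712 zmed 0.06023967490146248 rect ((641.6204833984375, -135.30479431152344), (184.24703979492188, 53.196739196777344), 25.172250747680664)
   corners in guess-station mm [[-52.0, 29.0], [-55.0, -24.0], [129.0, -34.0], [132.0, 19.0]]
shelf 327 zmed 0.020632325249713923 rect ((571.593505859375, -85.33515167236328), (50.986045837402344, 79.25984191894531), 28.2515811920166)
   corners in guess-station mm [[-25.0, 115.0], [-25.0, 35.0], [26.0, 35.0], [26.0, 115.0]]
rodtop 202 zmed 0.028263517858645504 rect ((522.0006713867188, -191.98489379882812), (40.01948547363281, 65.65020751953125), 22.86433982849121)
   corners in guess-station mm [[-110.0, 39.0], [-117.0, -26.0], [-77.0, -30.0], [-71.0, 35.0]]
fulc 379 zmed 0.024650178636597353 rect ((524.4454956054688, -191.0526580810547), (43.44139099121094, 70.08354949951172), 25.515501022338867)
   corners in guess-station mm [[-111.0, 40.0], [-114.0, -30.0], [-71.0, -32.0], [-68.0, 38.0]]
top0 table z 6.839306046857452e-05 403
table2 z -0.00036041158651745064 45
[... 247 characters left out ...]
72 zmed 0.0245614007726086 rect ((573.5259399414062, -85.31205749511719), (45.25258255004883, 77.97584533691406), 26.09052085876465)
   corners in guess-station mm [[-19.0, 114.0], [-22.0, 36.0], [23.0, 34.0], [26.0, 112.0]]
rodtop 147 zmed 0.032493857743522536 rect ((524.8932495117188, -191.91448974609375), (34.6506462097168, 67.5698471069336), 25.543338775634766)
   corners in guess-station mm [[-107.0, 38.0], [-110.0, -30.0], [-75.0, -31.0], [-72.0, 36.0]]
fulc 221 zmed 0.03032788582063284 rect ((525.6056518554688, -193.0648651123047), (36.35361099243164, 73.14093780517578), 25.656803131103516)
   corners in guess-station mm [[-107.0, 39.0], [-111.0, -34.0], [-75.0, -35.0], [-71.0, 38.0]]
```

Request:
drive_tool(
  motion=[
    [[-0.41, -0.6, -0.27], [0, 0, 0], 1],
    [[-0.41, -0.6, -0.27], [0, 0, 0], 1],
    [[-0.41, -0.6, -0.27], [0, 0, 0], 1],
    [[-0.41, -0.6, -0.27], [0, 0, 0], 1],
    [[0, 0, 0], [0, 0.61, 0], 1],
    [[0, 0, 0], [-0.9, 0, 0], 1],
    [[0, 0, 0], [-0.9, 0, 0], 1],
    [[0, 0, 0], [-0.9, 0, 0], 1],
    [[0, 0, 0], [-0.9, 0, 0], 1],
    [[0, 0, 0], [-0.9, 0, 0], 1],
    [[0, 0, 0], [-0.9, 0, 0], 1],
    [[0, 0, 0], [-0.9, 0, 0], 1],
  ],
)

```text
time: 9.3
tool_pos: [0.3674, -0.2678, 0.2514]
tool_rot: [-0.412, 0.738, -0.467, 0.261]
contact_force: [0.1, 0.7, -3.5]
gripper_width: 0.242
```

Request:
drive_tool(
  motion=[
    [[0, 0, 0], [0, 0, 0], 1],
    [[0, 0, 0], [0, 0, 0], 1],
    [[0, 0, 0], [0, 0, 0], 1],
  ],
)

```text
time: 9.6
tool_pos: [0.3669, -0.2682, 0.2517]
tool_rot: [-0.413, 0.737, -0.467, 0.262]
contact_force: [-0.4, -0.6, -3.6]
gripper_width: 0.246
```

```bash
cat > st.py <<'E'
from d import *
O=np.array([.6063,-.154]); YAW=.443; XF=-.089
def W(x,y,z):
    c,s=np.cos(YAW),np.sin(YAW); return np.array([O[0]+c*x-s*y,O[1]+s*x+c*y,z])
def L(p):
    c,s=np.cos(YAW),np.sin(YAW); q=np.asarray(p)[:2]-O; return np.array([c*q[0]+s*q[1],-s*q[0]+c*q[1],p[2]])
def tcp(th,s,cl=0.,lev=.225,h=.0075):
    n=np.array([np.sin(th),np.cos(th)]); d=np.array([np.cos(th),-np.sin(th)])
    q=np.array([XF,.026])+.010*n+(s-lev)*d+(h+cl)*n
    return W(q[0],0,q[1])
E
python3 - <<'E'
from st import *
tgt(tcp(.55,.005,.004),YAW,.55)
p=manip.state();Rn=R.from_quat(p["tool_rot"],scalar_first=True).as_matrix(); print("pitch",np.arcsin(-Rn[2,2]))
tip=p["tool_pos"]+.225*Rn[:,2]+.0005*Rn[:,1]
f=manip.grab_frame("top");np.savez("/tmp/top3.npz",**f);P=cloud(f)
q=P-p["tool_pos"]; a=q@Rn[:,2]; b=q@Rn[:,0]; h=-q@Rn[:,1]
k=(a>.08)&(a<.25)&(abs(b)<.03)&(abs(h)<.025)
print(k.sum(),"height over TCP vs a",np.polyfit(a[k],h[k],1),"side",np.polyfit(a[k],b[k],1),"amax",np.sort(a[k])[-8:])
E
```

```text
t 9.6 pos [ 0.367 -0.268  0.252] head 0.44104222789557634 F [-0.372 -0.627 -3.638] w 0.24600908408696007
shift units in tool axes now: [-0.023  3.155  1.923]  in goal axes: [-0.021  3.151  1.93 ]  turn(5deg): [-0.024 -0.019 -0.003]
pitch 0.547929640118743
88 height over TCP vs a [0.002 0.001] side [-0.05   0.009] amax [0.168 0.169 0.17  0.17  0.171 0.175 0.176 0.178]
```

Request:
drive_tool(
  motion=[
    [[0, 0.63, 0.39], [0, 0, 0], 1],
    [[0, 0.63, 0.39], [0, 0, 0], 1],
    [[0, 0.63, 0.39], [0, 0, 0], 1],
    [[0, 0.63, 0.39], [0, 0, 0], 1],
    [[0, 0.63, 0.39], [0, 0, 0], 1],
    [[0, 0, 0], [0, 0, 0], 1],
    [[0, 0, 0], [0, 0, 0], 1],
  ],
)

```text
time: 10.35
tool_pos: [0.3666, -0.2675, 0.1578]
tool_rot: [-0.413, 0.737, -0.467, 0.26]
contact_force: [1.0, -0.2, -3.8]
gripper_width: 0.243
```

```bash
python3 - <<'E'
from st import *
tgt(tcp(.55,.053,.004),YAW,.55)
s=manip.grab_frame("scene");t=manip.grab_frame("top")
a=np.hstack([cv2.resize(s["img"][220:340,320:440],(480,480),interpolation=2),cv2.resize(t["img"][220:300,350:403],(318,480),interpolation=2)]);cv2.imwrite("pics/pre.png",a)
E
```

```text
t 10.35 pos [ 0.367 -0.268  0.158] head 0.44278081500598915 F [ 1.006 -0.171 -3.784] w 0.24313952385883109
shift units in tool axes now: [ 0.007 -0.052  1.886]  in goal axes: [ 0.007 -0.05   1.886]  turn(5deg): [ 0.013 -0.002 -0.026]
```

View pics/pre.png

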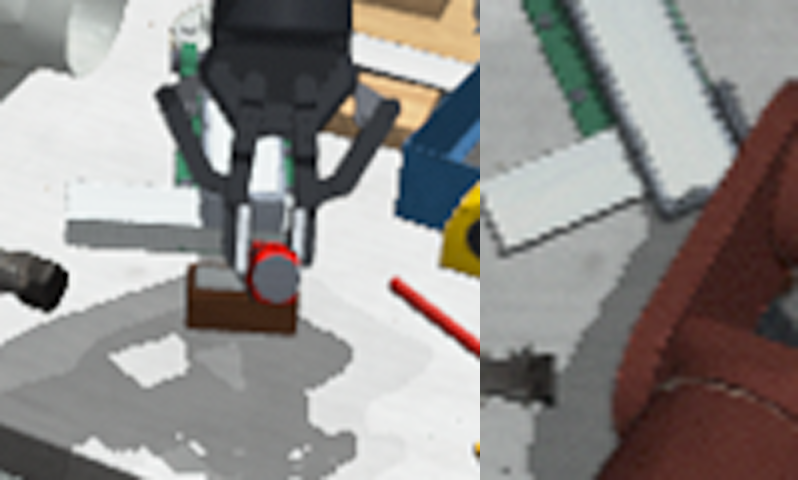

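Request:
drive_tool(
  motion=[
    [[0, 0, 0.3], [0, 0, 0], 1],
    [[0, 0, 0.32], [0, 0, 0], 1],
    [[0, 0, 0.32], [0, 0, 0], 1],
    [[0, 0, 0.32], [0, 0, 0], 1],
    [[0, 0, 0.32], [0, 0, 0], 1],
    [[0, 0, 0.3], [0, 0, 0], 1],
    [[0, 0, 0], [0, 0, 0], 1],
    [[0, 0, 0], [0, 0, 0], 1],
  ],
)

```text
time: 11.25
tool_pos: [0.4035, -0.2506, 0.134]
tool_rot: [-0.413, 0.737, -0.467, 0.261]
contact_force: [0.1, -0.7, -4.1]
gripper_width: 0.241
```

```bash
python3 - <<'E'
from st import *
tgt(tcp(.45,.054,.0),YAW,.45)
tgt(tcp(0,.056,.0),YAW,0)
E
```

```text
t 11.25 pos [ 0.404 -0.251  0.134] head 0.442304092167671 F [ 0.054 -0.718 -4.139] w 0.24138796504334728
shift units in tool axes now: [-0.013  0.834  0.006]  in goal axes: [-0.014  0.83  -0.077]  turn(5deg): [ 1.15  -0.007 -0.008]
t 11.25 pos [ 0.404 -0.251  0.134] head 0.442304092167671 F [ 0.054 -0.718 -4.139] w 0.24138796504334728
shift units in tool axes now: [-0.012  3.784  0.754]  in goal axes: [-0.014  3.62  -1.336]  turn(5deg): [ 6.306 -0.009 -0.006]
```

Request:
drive_tool(
  motion=[
    [[0, 0.42, 0], [0.58, 0, 0], 1],
    [[0, 0.41, 0], [0.57, 0, 0], 1],
    [[0, 0, 0], [0, 0, 0], 1],
    [[0, 0, 0], [0, 0, 0], 1],
  ],
)

```text
time: 11.65
tool_pos: [0.3941, -0.2554, 0.117]
tool_rot: [-0.449, 0.716, -0.453, 0.285]
contact_force: [-0.1, 0.4, -2.0]
gripper_width: 0.24
```

```bash
python3 - <<'E'
from st import *
tgt(tcp(.45,.054,.0),YAW,.45)
ths=np.arange(.45,-.16,-np.deg2rad(2.5))
for a,b in zip(ths[:-1],ths[1:]):
    c,s=np.cos(YAW),np.sin(YAW); z=np.array([c*np.cos(a),s*np.cos(a),-np.sin(a)]);x=np.array([s,-c,0]);y=np.cross(z,x)
    d=tcp(b,.055)-tcp(a,.055); print(round(b,3),np.array([x@d,y@d,z@d])/.025, tcp(b,.055)[2])
E
```

```text
t 11.65 pos [ 0.394 -0.255  0.117] head 0.44084159081787505 F [-0.121  0.39  -2.001] w 0.2402070076727678
shift units in tool axes now: [-0.025  0.034  0.009]  in goal axes: [-0.025  0.034  0.009]  turn(5deg): [-0.002 -0.022 -0.002]
0.406 [-0.     0.297 -0.024] 0.10927153330967755
0.363 [ 0.     0.297 -0.024] 0.10268258943277461
0.319 [-0.     0.297 -0.024] 0.0959476758885329
0.275 [-0.     0.297 -0.024] 0.08907961296767136
0.232 [ 0.     0.297 -0.024] 0.08209147441831503
0.188 [-0.     0.297 -0.024] 0.07499656255937244
0.145 [ 0.     0.297 -0.024] 0.06780838295881553
0.101 [ 0.     0.297 -0.024] 0.060540618725063354
0.057 [-0.     0.297 -0.024] 0.05320710446040759
0.014 [ 0.     0.297 -0.024] 0.04582179992606072
-0.03 [ 0.     0.297 -0.024] 0.03839876346895711
-0.074 [-0.     0.297 -0.024] 0.03095212526089072
-0.117 [-0.     0.297 -0.024] 0.023496060400929823
```

Request:
drive_tool(
  motion=[
    [[0, 0.3, -0.02], [0.5, 0, 0], 1],
    [[0, 0.3, -0.02], [0.5, 0, 0], 1],
    [[0, 0.3, -0.02], [0.5, 0, 0], 1],
    [[0, 0.3, -0.02], [0.5, 0, 0], 1],
    [[0, 0.3, -0.02], [0.5, 0, 0], 1],
    [[0, 0.3, -0.02], [0.5, 0, 0], 1],
    [[0, 0, 0], [0, 0, 0], 1],
  ],
)

```text
time: 12.35
tool_pos: [0.38, -0.263, 0.0773]
tool_rot: [-0.54, 0.65, -0.411, 0.343]
contact_force: [6.3, 5.6, 4.9]
gripper_width: 0.244
```

Request:
drive_tool(
  motion=[
    [[0, 0.15, -0.01], [0.25, 0, 0], 1],
    [[0, 0.15, -0.01], [0.25, 0, 0], 1],
    [[0, 0, 0], [0, 0, 0], 1],
  ],
)

```text
time: 12.65
tool_pos: [0.3788, -0.2637, 0.0706]
tool_rot: [-0.554, 0.638, -0.403, 0.351]
contact_force: [5.3, 6.2, 6.5]
gripper_width: 0.243
```

Request:
drive_tool(
  motion=[
    [[0, 0.15, -0.01], [0.25, 0, 0], 1],
    [[0, 0.15, -0.01], [0.25, 0, 0], 1],
    [[0, 0.15, -0.01], [0.25, 0, 0], 1],
    [[0, 0.15, -0.01], [0.25, 0, 0], 1],
    [[0, 0.15, -0.01], [0.25, 0, 0], 1],
    [[0, 0.15, -0.01], [0.25, 0, 0], 1],
    [[0, 0, 0], [0, 0, 0], 1],
  ],
)

```text
time: 13.35
tool_pos: [0.3765, -0.2661, 0.049]
tool_rot: [-0.594, 0.601, -0.378, 0.377]
contact_force: [6.0, 6.0, 7.8]
gripper_width: 0.243
```

```bash
cat >> st.py <<'E'
def armz(n="top",lo=.0,hi=.10):
    "rise of arm top over its start plane, fitted along arm -> foot rise"
    f=manip.grab_frame(n); np.savez("/tmp/last_%s.npz"%n,**f); Z0=cloud(load(n+"0")); P=cloud(f)
    c,s=np.cos(YAW),np.sin(YAW)
    def sel(P):
        q=P[...,:2]-O; X=q@[c,s];Y=q@[-s,c]; k=(X>-.04)&(X<.11)&(abs(Y+.003)<.02)&(P[...,2]>.05)&(P[...,2]<.095)
        return k,X
    k0,X0=sel(Z0);k,X=sel(P)
    for kk,XX,PP in((k0,X0,Z0),(k,X,P)):
        bad=kk.copy()
        for _ in range(3):
            p=np.polyfit(XX[kk],PP[kk][:,2],1); kk=bad&(abs(PP[...,2]-np.polyval(p,XX))<.004)
        print(n,"arm n",kk.sum(),"slope",p[0],"z at x=0",p[1])
E
python3 - <<'E'
from st import *
tgt(tcp(.0,.055),YAW,.0); armz("top"); armz("scene")
E
```

```text
t 13.35 pos [ 0.376 -0.266  0.049] head 0.4434830604847643 F [6.02  6.017 7.817] w 0.24313268509420513
shift units in tool axes now: [-0.111  0.222 -0.131]  in goal axes: [-0.11   0.221 -0.133]  turn(5deg): [0.1   0.006 0.05 ]
top arm n 364 slope 0.003490243425967297 z at x=0 0.06422466328077105
top arm n 381 slope -0.06352947834767099 z at x=0 0.07472851047816395
scene arm n 424 slope 0.00028104175078302206 z at x=0 0.060883430252620704Traceback (most recent call last):
  File "<stdin>", line 2, in <module>
  File "st.py", line 22, in armz
    p=np.polyfit(XX[kk],PP[kk][:,2],1); kk=bad&(abs(PP[...,2]-np.polyval(p,XX))<.004)
    raise TypeError("expected non-empty vector for x")
TypeError: expected non-empty vector for x
```

Request:
drive_tool(
  motion=[
    [[0, 0.15, -0.01], [0.25, 0, 0], 1],
    [[0, 0.15, -0.01], [0.25, 0, 0], 1],
    [[0, 0.15, -0.01], [0.25, 0, 0], 1],
    [[0, 0.15, -0.01], [0.25, 0, 0], 1],
    [[0, 0.15, -0.01], [0.25, 0, 0], 1],
    [[0, 0, 0], [0, 0, 0], 1],
    [[0, 0, 0], [0, 0, 0], 1],
    [[0, 0, 0], [0, 0, 0], 1],
  ],
)

```text
time: 14.25
tool_pos: [0.3761, -0.2666, 0.0306]
tool_rot: [0.626, -0.568, 0.357, -0.397]
contact_force: [5.7, 5.8, 8.5]
gripper_width: 0.239
```

```bash
python3 - <<'E'
from st import *
tgt(tcp(.0,.055),YAW,.0); armz("top")
E
```

```text
t 14.25 pos [ 0.376 -0.267  0.031] head 0.44493688980983687 F [5.68  5.757 8.502] w 0.23900780303425187
shift units in tool axes now: [-0.121 -0.525 -0.059]  in goal axes: [-0.123 -0.516 -0.111]  turn(5deg): [-1.142  0.019  0.053]
top arm n 364 slope 0.003490243425967297 z at x=0 0.06422466328077105
top arm n 380 slope -0.09918767098864195 z at x=0 0.07934106424915079
```

Request:
drive_tool(
  motion=[
    [[0, -0.3, 0.035], [-0.5, 0, 0], 1],
    [[0, -0.62, 0.07], [-1, 0, 0], 1],
    [[0, -0.62, 0.07], [-1, 0, 0], 1],
    [[0, -0.62, 0.07], [-1, 0, 0], 1],
    [[0, -0.31, 0.03], [-0.5, 0, 0], 1],
    [[0, 0, 0], [0, 0, 0], 1],
    [[0, 0, -0.6], [0, 0, 0], 1],
    [[0, 0, -0.8], [0, 0, 0], 1],
    [[0, 0, -0.8], [0, 0, 0], 1],
    [[0, -0.5, -0.6], [0, 0, 0], 1],
    [[0, -0.8, 0], [0, 0, 0], 1],
    [[0, -0.8, 0], [0, 0, 0], 1],
  ],
)

```text
time: 15.5
tool_pos: [0.3293, -0.2847, 0.1557]
tool_rot: [-0.517, 0.667, -0.425, 0.327]
contact_force: [-0.4, -0.4, -3.8]
gripper_width: 0.242
```

```bash
python3 - <<'E'
from st import *
tgt([.41,-.291,.15],1.717,0); armz("top")
E
```

```text
t 15.5 pos [ 0.329 -0.285  0.156] head 0.43981867963862514 F [-0.383 -0.442 -3.841] w 0.24180821225609134
shift units in tool axes now: [ 1.601 -0.49   2.78 ]  in goal axes: [ 3.157  0.229 -0.72 ]  turn(5deg): [  2.491 -14.555  -1.883]
top arm n 364 slope 0.003490243425967297 z at x=0 0.06422466328077105
top arm n 386 slope -0.10108220498307469 z at x=0 0.07981566456337653
```

Request:
drive_tool(
  motion=[
    [[0, 0, 0], [0.95, 0, 0], 1],
    [[0, 0, 0], [0.95, 0, 0], 1],
    [[0, 0, 0], [0.95, 0, 0], 1],
    [[0, 0, 0], [0, -1, 0], 1],
    [[0, 0, 0], [0, -1, 0], 1],
    [[0, 0, 0], [0, -1, 0], 1],
    [[0, 0, 0], [0, -1, 0], 1],
    [[0, 0, 0], [0, -1, 0], 1],
    [[0, 0, 0], [0, -1, 0], 1],
    [[0, 0, 0], [0, -1, 0], 1],
    [[0, 0, 0], [0, -1, 0], 1],
    [[0, 0, 0], [0, -1, 0], 1],
  ],
)

```text
time: 16.75
tool_pos: [0.3299, -0.2846, 0.1547]
tool_rot: [-0.696, 0.698, -0.122, 0.118]
contact_force: [0.6, 0.3, -3.5]
gripper_width: 0.242
```

Request:
drive_tool(
  motion=[
    [[0, 0, 0], [0, -1, 0], 1],
    [[0, 0, 0], [0, -1, 0], 1],
    [[0, 0, 0], [0, -1, 0], 1],
    [[0, 0, 0], [0, -1, 0], 1],
    [[0, 0, 0], [0, -1, 0], 1],
    [[0, 0, 0], [0, -0.6, 0], 1],
    [[0.8, 0, -0.18], [0, 0, 0], 1],
    [[0.8, 0, -0.18], [0, 0, 0], 1],
    [[0.8, 0, -0.18], [0, 0, 0], 1],
    [[0.75, 0, -0.18], [0, 0, 0], 1],
    [[0, 0, 0], [0, 0, 0], 1],
    [[0, 0, 0], [0, 0, 0], 1],
  ],
)

```text
time: 17.95
tool_pos: [0.4108, -0.2911, 0.1546]
tool_rot: [-0.705, 0.705, 0.049, -0.053]
contact_force: [0.7, -0.4, -4.7]
gripper_width: 0.242
```

```bash
python3 - <<'E'
from st import *
tgt([.41,-.291,.009],1.717,0)
s=manip.state();Rn=R.from_quat(s["tool_rot"],scalar_first=True).as_matrix();p=s["tool_pos"]
for n in("top","scene"):
    P=cloud(manip.grab_frame(n)); q=P-p; a=q@Rn[:,2]; b=q@Rn[:,0]; h=-q@Rn[:,1]
    k=(a>.07)&(a<.24)&(abs(b)<.03)&(abs(h)<.03)
    if k.sum()>5: print(n,k.sum(),"h vs a",np.polyfit(a[k],h[k],1),"b",np.polyfit(a[k],b[k],1),a[k].max(),"z",np.median(P[k][:,2]))
E
```

```text
t 17.95 pos [ 0.411 -0.291  0.155] head 1.7156588467389575 F [ 0.742 -0.409 -4.666] w 0.24161142994286874
shift units in tool axes now: [0.005 5.824 0.008]  in goal axes: [-0.032  5.824  0.007]  turn(5deg): [ 0.001 -0.015 -0.073]
top 329 h vs a [-0.013  0.003] b [-0.    -0.001] 0.2276571525837051 z 0.15556456463508495
scene 563 h vs a [-0.005 -0.004] b [ 0.    -0.005] 0.2301068646106706 z 0.15122039531979126
```

Request:
drive_tool(
  motion=[
    [[0, 0.7, 0], [0, 0, 0], 1],
    [[0, 0.8, 0], [0, 0, 0], 1],
    [[0, 0.8, 0], [0, 0, 0], 1],
    [[0, 0.8, 0], [0, 0, 0], 1],
    [[0, 0.8, 0], [0, 0, 0], 1],
    [[0, 0.8, 0], [0, 0, 0], 1],
    [[0, 0.6, 0], [0, 0, 0], 1],
    [[0, 0.25, 0], [0, 0, 0], 1],
    [[0, 0.15, 0], [0, 0, 0], 1],
    [[0, 0.12, 0], [0, 0, 0], 1],
    [[0, 0, 0], [0, 0, 0], 1],
    [[0, 0, 0], [0, 0, 0], 1],
  ],
)

```text
time: 19.25
tool_pos: [0.4121, -0.2918, 0.011]
tool_rot: [-0.704, 0.706, 0.05, -0.052]
contact_force: [-0.9, 0.0, -4.3]
gripper_width: 0.244
```

Request:
drive_tool(
  motion=[
    [[0, 0, 0], [0, 0, 0], -1],
    [[0, 0, 0], [0, 0, 0], -1],
    [[0, 0, 0], [0, 0, 0], -1],
    [[0, 0, 0], [0, 0, 0], -1],
    [[0, 0, 0], [0, 0, 0], -1],
    [[0, 0, 0], [0, 0, 0], -1],
    [[0, 0, 0], [0, 0, 0], -1],
    [[0, 0, 0], [0, 0, 0], -1],
    [[0, 0, 0], [0, 0, 0], -1],
    [[0, 0, 0], [0, 0, 0], -1],
    [[0, -0.3, 0], [0, 0, 0], -1],
    [[0, -0.7, 0], [0, 0, 0], -1],
  ],
)

```text
time: 20.45
tool_pos: [0.4106, -0.2902, 0.0343]
tool_rot: [0.706, -0.705, -0.049, 0.054]
contact_force: [0.0, -0.5, 0.4]
gripper_width: 1.004
```

Request:
drive_tool(
  motion=[
    [[0, -1, 0], [0, 0, 0], -1],
    [[0, -1, 0], [0, 0, 0], -1],
    [[0, -1, 0], [0, 0, 0], -1],
    [[0, -1, 0], [0, 0, 0], -1],
    [[0, -1, 0], [0, 0, 0], -1],
    [[0, 0, 0], [0, 0, 0], -1],
    [[0, 0, 0], [0, 0, 0], -1],
  ],
)

```text
time: 21.15
tool_pos: [0.4124, -0.2913, 0.161]
tool_rot: [-0.704, 0.706, 0.05, -0.052]
contact_force: [0.0, -0.1, -0.4]
gripper_width: 1.004
```

```bash
python3 - <<'E'
from st import *
tgt([.4727,-.386,.15],.744,0)
f=manip.grab_frame("top");P=cloud(f);np.savez("/tmp/top4.npz",**f)
g=manip.grab_frame("scene");np.savez("/tmp/scene4.npz",**g)
hsv=cv2.cvtColor(f["img"],cv2.COLOR_BGR2HSV)
k=(hsv[...,0]<8)&(hsv[...,1]>180)&(P[...,0]<.45)&(P[...,2]<.04)&(P[...,2]>-.01); print(k.sum(),P[k].mean(0) if k.any() else 0)
d=(hsv[...,2]<150)&(P[...,2]<.03)&(P[...,0]>.365)&(P[...,0]<.41)&(P[...,1]>-.25)&(P[...,1]<-.08);print("shaft z",np.median(P[d][:,2]),P[d].mean(0))
tab=cloud(load("top0")); print("tab top pts");
for n in("top0","scene0"):
    F=load(n);Q=cloud(F);h=cv2.cvtColor(F["img"],cv2.COLOR_BGR2HSV)
    m=(cv2.inRange(h,(15,80,40),(35,255,255))>0)&(abs(Q[...,0]-.48)<.07)&(abs(Q[...,1]+.4)<.06)&(Q[...,2]>.031)
    print(n,m.sum(),cv2.minAreaRect((Q[m][:,:2]*1000).astype(np.float32)),np.median(Q[m][:,2]))
E
```

```text
t 21.15 pos [ 0.412 -0.291  0.161] head 1.7159213945492306 F [ 0.034 -0.07  -0.406] w 1.003966084214731
shift units in tool axes now: [ 1.839  0.443 -4.097]  in goal axes: [ 4.421  0.438 -0.793]  turn(5deg): [ 0.045 11.137 -0.02 ]
36 [ 0.405 -0.304  0.025]
shaft z 0.001290003624242586 [ 0.386 -0.164 -0.281]
tab top pts
top0 31 ((472.81439208984375, -387.05426025390625), (12.222354888916016, 27.911195755004883), 48.29277038574219) 0.037997575966989494
scene0 51 ((471.4403076171875, -385.89251708984375), (17.919607162475586, 25.602191925048828), 33.848968505859375) 0.033694732853744025
```

Request:
drive_tool(
  motion=[
    [[0.31, 0, -0.68], [0, 0, 0], -1],
    [[0.31, 0, -0.68], [0, 0, 0], -1],
    [[0.31, 0, -0.68], [0, 0, 0], -1],
    [[0.31, 0, -0.68], [0, 0, 0], -1],
    [[0.31, 0, -0.68], [0, 0, 0], -1],
    [[0.29, 0, -0.68], [0, 0, 0], -1],
  ],
)

```text
time: 21.85
tool_pos: [0.4721, -0.3852, 0.1579]
tool_rot: [0.706, -0.705, -0.049, 0.054]
contact_force: [-0.5, -0.0, 0.5]
gripper_width: 0.995
```

Request:
drive_tool(
  motion=[
    [[0, 0, 0], [0, -1, 0], -1],
    [[0, 0, 0], [0, -1, 0], -1],
    [[0, 0, 0], [0, -1, 0], -1],
    [[0, 0, 0], [0, -1, 0], -1],
    [[0, 0, 0], [0, -1, 0], -1],
    [[0, 0, 0], [0, -1, 0], -1],
    [[0, 0, 0], [0, -1, 0], -1],
    [[0, 0.9, 0], [0, 0, 0], -1],
    [[0, 0.9, 0], [0, 0, 0], -1],
    [[0, 0.7, 0], [0, 0, 0], -1],
    [[0, 0, 0], [0, 0, 0], -1],
    [[0, 0, 0], [0, 0, 0], -1],
  ],
)

```text
time: 23.05
tool_pos: [0.4719, -0.3851, 0.0968]
tool_rot: [0.658, -0.657, -0.259, 0.263]
contact_force: [0.6, -0.4, 0.1]
gripper_width: 1.003
```

```bash
python3 - <<'E'
from st import *
tgt([.4725,-.3865,.013],2.326,0)
print(manip.state()["joint_pos"])
E
```

```text
t 23.05 pos [ 0.472 -0.385  0.097] head 2.3267850189417225 F [ 0.563 -0.367  0.127] w 1.0026053355110331
shift units in tool axes now: [-0.007  3.351 -0.07 ]  in goal axes: [-0.021  3.351 -0.06 ]  turn(5deg): [-0.037  0.009 -0.048]
[-0.805  0.135  1.758 -0.004  1.251 -1.559]
```

Request:
drive_tool(
  motion=[
    [[0, 0.7, -0.02], [0, 0, 0], -1],
    [[0, 0.8, -0.02], [0, 0, 0], -1],
    [[0, 0.8, -0.02], [0, 0, 0], -1],
    [[0, 0.6, 0], [0, 0, 0], -1],
    [[0, 0.3, 0], [0, 0, 0], -1],
    [[0, 0.1, 0], [0, 0, 0], -1],
    [[0, 0, 0], [0, 0, 0], -1],
  ],
)

```text
time: 23.75
tool_pos: [0.4732, -0.3869, 0.0154]
tool_rot: [-0.657, 0.657, 0.259, -0.262]
contact_force: [-0.3, 0.4, -0.1]
gripper_width: 0.997
```

Request:
drive_tool(
  motion=[
    [[0, 0, 0], [0, 0, 0], 1],
    [[0, 0, 0], [0, 0, 0], 1],
    [[0, 0, 0], [0, 0, 0], 1],
    [[0, 0, 0], [0, 0, 0], 1],
    [[0, 0, 0], [0, 0, 0], 1],
    [[0, 0, 0], [0, 0, 0], 1],
    [[0, 0, 0], [0, 0, 0], 1],
    [[0, 0, 0], [0, 0, 0], 1],
    [[0, 0, 0], [0, 0, 0], 1],
    [[0, 0, 0], [0, 0, 0], 1],
    [[0, 0, 0], [0, 0, 0], 1],
  ],
)

```text
time: 24.85
tool_pos: [0.4732, -0.3869, 0.0156]
tool_rot: [-0.657, 0.658, 0.26, -0.262]
contact_force: [-0.5, 0.3, 5.0]
gripper_width: 0.147
```

```bash
python3 - <<'E'
from st import *
tgt(W(0,.140,.10),YAW+np.pi/2,0)
E
```

```text
t 24.85 pos [ 0.473 -0.387  0.016] head 2.3267716537725818 F [-0.528  0.286  5.033] w 0.14717117650411676
shift units in tool axes now: [11.976 -3.418  8.457]  in goal axes: [ 8.804 -3.375 11.735]  turn(5deg): [ 0.     3.586 -0.048]
```

Request:
drive_tool(
  motion=[
    [[0, -0.3, 0], [0, 0, 0], 1],
    [[0, -0.7, 0], [0, 0, 0], 1],
    [[0, -0.9, 0], [0, 0, 0], 1],
    [[0, -0.9, 0], [0, 0, 0], 1],
    [[0, -0.9, 0], [0, 0, 0], 1],
    [[0, -0.7, 0], [0, 0, 0], 1],
    [[0, 0, 0], [0, 0.9, 0], 1],
    [[0, 0, 0], [0, 0.9, 0], 1],
    [[0, 0, 0], [0, 0.9, 0], 1],
    [[0, 0, 0], [0, 0.89, 0], 1],
  ],
)

```text
time: 25.85
tool_pos: [0.4731, -0.3862, 0.1255]
tool_rot: [-0.69, 0.69, 0.153, -0.156]
contact_force: [0.2, -0.2, -2.5]
gripper_width: 0.145
```

Request:
drive_tool(
  motion=[
    [[0.5, 0, 0.7], [0, 0, 0], 1],
    [[0.75, 0, 1], [0, 0, 0], 1],
    [[0.75, 0, 1], [0, 0, 0], 1],
    [[0.75, 0, 1], [0, 0, 0], 1],
    [[0.75, 0, 1], [0, 0, 0], 1],
    [[0.75, 0, 1], [0, 0, 0], 1],
    [[0.75, 0, 1], [0, 0, 0], 1],
    [[0.75, 0, 1], [0, 0, 0], 1],
    [[0.75, 0, 1], [0, 0, 0], 1],
    [[0.75, 0, 1], [0, 0, 0], 1],
    [[0.75, 0, 1], [0, 0, 0], 1],
    [[0.8, 0, 1], [0, 0, 0], 1],
  ],
)

```text
time: 27.05
tool_pos: [0.5463, -0.0257, 0.1244]
tool_rot: [-0.69, 0.69, 0.154, -0.157]
contact_force: [0.3, -0.5, -1.4]
gripper_width: 0.148
```

Request:
drive_tool(
  motion=[
    [[0, 0, 0], [0, 0, 0], 1],
    [[0, 0, 0], [0, 0, 0], 1],
  ],
)

```text
time: 27.25
tool_pos: [0.5464, -0.0268, 0.1243]
tool_rot: [-0.689, 0.69, 0.154, -0.158]
contact_force: [0.2, 0.1, -1.4]
gripper_width: 0.147
```

```bash
python3 - <<'E'
from st import *
tgt(W(0,.135,.0415),YAW+np.pi/2,0); tp=manip.state()["tool_pos"]; print("tcp in station",L(tp)); armz("top")
ims=[]
for n in("top","scene"):
    f=manip.grab_frame(n);P=cloud(f);np.savez(f"/tmp/{n}5.npz",**f); h=cv2.cvtColor(f["img"],cv2.COLOR_BGR2HSV)
    m=(cv2.inRange(h,(15,80,40),(35,255,255))>0)&(np.linalg.norm(P-tp,axis=-1)<.15)&(P[...,2]>.08)
    q=P[m]; c,s=np.cos(YAW),np.sin(YAW); l=np.stack([(q[:,:2]-O)@[c,s],(q[:,:2]-O)@[-s,c]],1); pl=abs(q[:,2]-np.median(q[:,2]))<.008
    print(n,m.sum(),pl.sum(),cv2.minAreaRect((l[pl]*1000).astype(np.float32)),"z",np.median(q[pl][:,2]),"z slope over x,y",np.linalg.lstsq(np.c_[l[pl],np.ones(pl.sum())],q[pl][:,2],rcond=None)[0])
t=load("top5");s=load("scene5")
a=np.hstack([cv2.resize(s["img"][170:350,300:440],(400,514),interpolation=2),cv2.resize(t["img"][180:300,310:400],(386,514),interpolation=2)]);cv2.imwrite("pics/shim5.png",a)
E
```

```text
t 27.25 pos [ 0.546 -0.027  0.124] head 2.016164228723775 F [ 0.224  0.073 -1.42 ] w 0.14741466034167566
shift units in tool axes now: [ 0.     3.311 -0.224]  in goal axes: [-0.015  3.311 -0.224]  turn(5deg): [-0.001  0.027 -0.056]
tcp in station [0.    0.141 0.124]
top arm n 364 slope 0.003490243425967297 z at x=0 0.06422466328077105
top arm n 334 slope -0.10366796652867728 z at x=0 0.07959023855042557
top 42 38 ((-14.375736236572266, 101.86961364746094), (102.46480560302734, 16.58631134033203), 87.79703521728516) z 0.11638853405855609 z slope over x,y [-0.085 -0.018  0.117]
scene 350 337 ((-2.258054733276367, 102.5330810546875), (101.4066162109375, 45.86050796508789), 89.59565734863281) z 0.11242242446360606 z slope over x,y [0.02  0.001 0.112]
```

View pics/shim5.png

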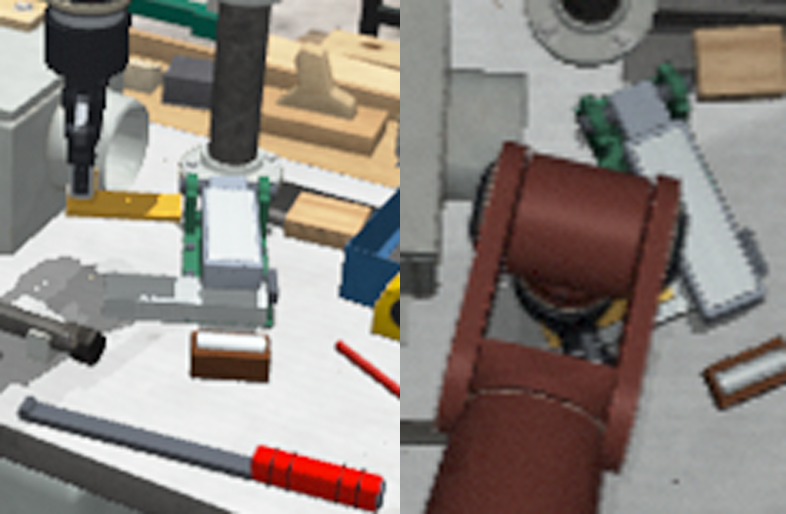

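Request:
drive_tool(
  motion=[
    [[0, 0.7, -0.2], [0, 0, 0], 1],
    [[0, 0.8, 0], [0, 0, 0], 1],
    [[0, 0.8, 0], [0, 0, 0], 1],
    [[0, 0.6, 0], [0, 0, 0], 1],
    [[0, 0.25, 0], [0, 0, 0], 1],
    [[0, 0.14, 0], [0, 0, 0], 1],
    [[0, 0, 0], [0, 0, 0], 1],
    [[0, 0, 0], [0, 0, 0], 1],
  ],
)

```text
time: 28.2
tool_pos: [0.5494, -0.0328, 0.043]
tool_rot: [-0.689, 0.69, 0.154, -0.156]
contact_force: [-0.9, -1.0, -2.3]
gripper_width: 0.151
```

```bash
python3 - <<'E'
from st import *
tgt(W(0,.0605,.0405),YAW+np.pi/2,0); tp=manip.state()["tool_pos"]; print("tcp in station",L(tp))
f=manip.grab_frame("scene");P=cloud(f);np.savez("/tmp/scene6.npz",**f); h=cv2.cvtColor(f["img"],cv2.COLOR_BGR2HSV)
c,s=np.cos(YAW),np.sin(YAW)
m=(cv2.inRange(h,(15,80,40),(35,255,255))>0)&(np.linalg.norm(P-tp,axis=-1)<.15)
q=P[m]; l=np.stack([(q[:,:2]-O)@[c,s],(q[:,:2]-O)@[-s,c]],1); z=q[:,2]; k=z<.033
print(m.sum(),k.sum(),cv2.minAreaRect((l[k]*1000).astype(np.float32)),np.median(z[k]))
zoom(f,310,200,120,90,5,"pics/s6.png")
E
```

```text
t 28.2 pos [ 0.549 -0.033  0.043] head 2.0134414034123425 F [-0.863 -0.975 -2.293] w 0.1512433151132431
shift units in tool axes now: [-0.022  0.101 -2.935]  in goal axes: [-0.023  0.098 -2.935]  turn(5deg): [ 0.012 -0.004 -0.035]
tcp in station [0.001 0.134 0.043]
365 278 ((26.815391540527344, 95.80130004882812), (102.77935791015625, 106.6186294555664), 89.21497344970703) 0.030679228931961455
```

View pics/s6.png

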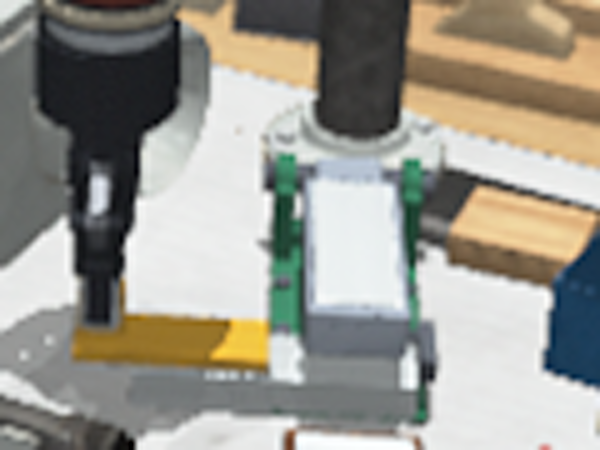

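Request:
drive_tool(
  motion=[
    [[-0.02, 0.08, 0], [0, 0, 0], 1],
    [[0, 0, -0.2], [0, 0, 0], 1],
    [[0, 0, -0.3], [0, 0, 0], 1],
    [[0, 0, -0.3], [0, 0, 0], 1],
    [[0, 0, -0.3], [0, 0, 0], 1],
    [[0, 0, -0.3], [0, 0, 0], 1],
    [[0, 0, -0.3], [0, 0, 0], 1],
    [[0, 0, -0.3], [0, 0, 0], 1],
    [[0, 0, -0.3], [0, 0, 0], 1],
    [[0, 0, -0.3], [0, 0, 0], 1],
    [[0, 0, -0.2], [0, 0, 0], 1],
    [[0, 0, 0], [0, 0, 0], 1],
  ],
)

```text
time: 29.45
tool_pos: [0.5793, -0.0974, 0.0407]
tool_rot: [-0.689, 0.691, 0.154, -0.156]
contact_force: [1.2, 0.3, 4.1]
gripper_width: 0.148
```

```bash
python3 - <<'E'
from st import *
tgt(W(0,.0555,.0396),YAW+np.pi/2,0); print("tcp in station",L(manip.state()["tool_pos"])); armz("top")
E
```

```text
t 29.45 pos [ 0.579 -0.097  0.041] head 2.0128761931241526 F [1.171 0.271 4.058] w 0.14755563347694284
shift units in tool axes now: [ 0.007  0.043 -0.288]  in goal axes: [ 0.007  0.043 -0.288]  turn(5deg): [ 0.024 -0.011 -0.037]
tcp in station [-0.     0.063  0.041]
top arm n 364 slope 0.003490243425967297 z at x=0 0.06422466328077105
top arm n 33 slope -0.10832816006023092 z at x=0 0.07922447175406974
```

Request:
drive_tool(
  motion=[
    [[0, 0, -0.05], [0, 0, 0], 1],
    [[0, 0, -0.05], [0, 0, 0], 1],
    [[0, 0, -0.05], [0, 0, 0], 1],
    [[0, 0, -0.05], [0, 0, 0], 1],
    [[0, 0, 0], [0, 0, 0], 1],
  ],
)

```text
time: 30.0
tool_pos: [0.5806, -0.1, 0.0406]
tool_rot: [-0.69, 0.69, 0.154, -0.157]
contact_force: [-1.3, 3.9, 6.2]
gripper_width: 0.152
```

Request:
drive_tool(
  motion=[
    [[0, 0, -0.04], [0, 0, 0], 1],
    [[0, 0, -0.04], [0, 0, 0], 1],
    [[0, 0, 0], [0, 0, 0], 1],
  ],
)

```text
time: 30.3
tool_pos: [0.5814, -0.1017, 0.0406]
tool_rot: [0.69, -0.69, -0.154, 0.157]
contact_force: [-2.3, 3.7, 6.7]
gripper_width: 0.152
```

Request:
drive_tool(
  motion=[
    [[0, 0, -0.04], [0, 0, 0], 1],
    [[0, 0, -0.02], [0, 0, 0], 1],
    [[0, 0, 0], [0, 0, 0], 1],
  ],
)

```text
time: 30.6
tool_pos: [0.582, -0.103, 0.0406]
tool_rot: [0.69, -0.69, -0.154, 0.157]
contact_force: [-1.9, 4.0, 6.3]
gripper_width: 0.147
```

```bash
python3 - <<'E'
from st import *
print(manip.state()["contact_force"],"tcp in station",L(manip.state()["tool_pos"]))
f=manip.grab_frame("scene");np.savez("/tmp/scene7.npz",**f);zoom(f,320,210,100,80,7,"pics/s7.png")
E
```

```text
[-1.944  4.009  6.345] tcp in station [-0.     0.056  0.041]
```

View pics/s7.png

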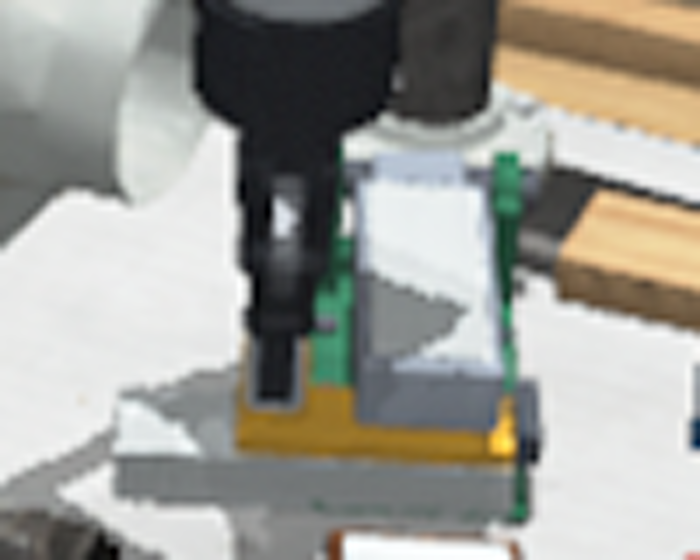

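Request:
drive_tool(
  motion=[
    [[0, 0, -0.03], [0, 0, 0], 1],
    [[0, 0, -0.03], [0, 0, 0], 1],
    [[0, 0, 0], [0, 0, 0], 1],
  ],
)

```text
time: 30.95
tool_pos: [0.5823, -0.1036, 0.0406]
tool_rot: [0.691, -0.689, -0.154, 0.157]
contact_force: [-4.9, 6.6, 9.0]
gripper_width: 0.151
```

Request:
drive_tool(
  motion=[
    [[0, 0, -0.03], [0, 0, 0], 1],
    [[0, 0, 0], [0, 0, 0], 1],
  ],
)

```text
time: 31.15
tool_pos: [0.5823, -0.1036, 0.0406]
tool_rot: [0.691, -0.689, -0.153, 0.157]
contact_force: [-5.0, 7.9, 10.8]
gripper_width: 0.147
```

Request:
drive_tool(
  motion=[
    [[0, 0, 0], [0, 0, 0], 1],
    [[0, 0, 0], [0, 0, 0], 1],
    [[0, 0, 0], [0, 0, 0], -1],
    [[0, 0, 0], [0, 0, 0], -1],
    [[0, 0, 0], [0, 0, 0], -1],
    [[0, 0, 0], [0, 0, 0], -1],
    [[0, 0, 0], [0, 0, 0], -1],
    [[0, 0, 0], [0, 0, 0], -1],
    [[0, 0, 0], [0, 0, 0], -1],
    [[0, 0, 0], [0, 0, 0], -1],
    [[0, -0.4, 0], [0, 0, 0], -1],
    [[0, -0.8, 0], [0, 0, 0], -1],
  ],
)

```text
time: 32.35
tool_pos: [0.5815, -0.1053, 0.0689]
tool_rot: [0.69, -0.69, -0.153, 0.158]
contact_force: [0.2, -0.5, 0.3]
gripper_width: 1.0
```

Request:
drive_tool(
  motion=[
    [[0, -1, 0], [0, 0, 0], -1],
    [[0, -1, 0], [0, 0, 0], -1],
    [[0, -1, 0], [0, 0, 0], -1],
    [[0, -0.8, 0], [0, 0, 0], 1],
    [[0, 0, 0], [0, 0, 0], 1],
    [[0, 0, 0], [0, 0, 0], 1],
    [[0, 0, 0], [0, 0, 0], 1],
    [[0, 0, 0], [0, 0, 0], 1],
    [[0, 0, 0], [0, 0, 0], 1],
    [[0, 0, 0], [0, 0, 0], 1],
    [[0, 0, 0], [0, 0, 0], 1],
    [[0, 0, 0], [0, 0, 0], 1],
  ],
)

```text
time: 33.55
tool_pos: [0.5833, -0.1056, 0.1649]
tool_rot: [-0.69, 0.69, 0.154, -0.157]
contact_force: [-0.8, 0.1, -0.1]
gripper_width: -0.003
```

```bash
python3 - <<'E'
from st import *
tgt(W(-.035,0,.10),YAW+np.pi/2,0); print("tcp in station",L(manip.state()["tool_pos"])); armz("top")
f=manip.grab_frame("scene");np.savez("/tmp/scene8.npz",**f);zoom(f,320,210,100,80,7,"pics/s8.png")
E
```

```text
t 33.55 pos [ 0.583 -0.106  0.165] head 2.0134959814081848 F [-0.755  0.106 -0.148] w -0.0031382130340678193
shift units in tool axes now: [-1.386  2.6   -2.146]  in goal axes: [-1.398  2.594 -2.145]  turn(5deg): [-0.001 -0.003 -0.052]
tcp in station [-0.     0.054  0.165]
top arm n 364 slope 0.003490243425967297 z at x=0 0.06422466328077105
top arm n 44 slope -0.0810281633012869 z at x=0 0.07982003752333895
```

View pics/s8.png

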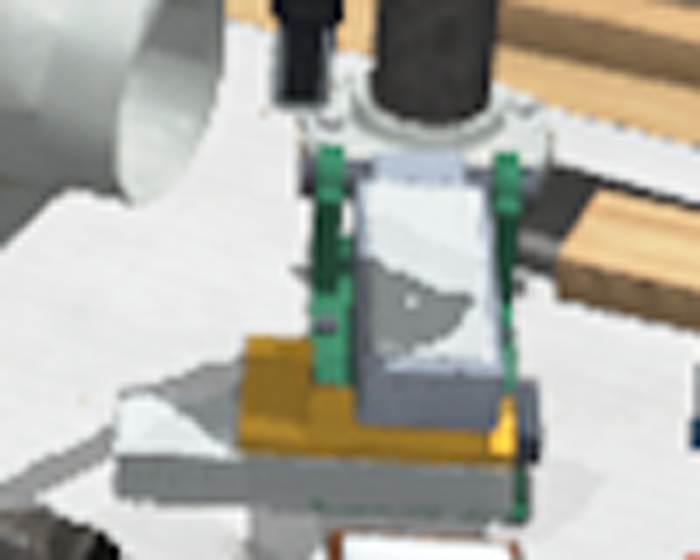

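Request:
drive_tool(
  motion=[
    [[-0.35, 0, -0.54], [0, 0, 0], 1],
    [[-0.35, 0, -0.54], [0, 0, 0], 1],
    [[-0.35, 0, -0.54], [0, 0, 0], 1],
    [[-0.35, 0, -0.53], [0, 0, 0], 1],
    [[0, 0.8, 0], [0, 0, 0], 1],
    [[0, 0.8, 0], [0, 0, 0], 1],
    [[0, 0.7, 0], [0, 0, 0], 1],
    [[0, 0.4, 0], [0, 0, 0], 1],
    [[0, 0, 0], [0, 0, 0], 1],
    [[0, 0, 0], [0, 0, 0], 1],
  ],
)

```text
time: 34.65
tool_pos: [0.5747, -0.1698, 0.0982]
tool_rot: [-0.689, 0.69, 0.154, -0.156]
contact_force: [0.1, -0.8, 0.5]
gripper_width: -0.004
```

Request:
drive_tool(
  motion=[
    [[0, 0.1, 0], [0, 0, 0], 1],
    [[0, 0.1, 0], [0, 0, 0], 1],
    [[0, 0.1, 0], [0, 0, 0], 1],
    [[0, 0.1, 0], [0, 0, 0], 1],
    [[0, 0, 0], [0, 0, 0], 1],
  ],
)

```text
time: 35.15
tool_pos: [0.5741, -0.1691, 0.0871]
tool_rot: [-0.69, 0.69, 0.154, -0.157]
contact_force: [-0.2, -0.2, -0.0]
gripper_width: -0.003
```

Request:
drive_tool(
  motion=[
    [[0, 0.05, 0], [0, 0, 0], 1],
    [[0, 0.05, 0], [0, 0, 0], 1],
    [[0, 0.05, 0], [0, 0, 0], 1],
    [[0, 0.05, 0], [0, 0, 0], 1],
    [[0, 0.05, 0], [0, 0, 0], 1],
    [[0, 0.05, 0], [0, 0, 0], 1],
    [[0, 0, 0], [0, 0, 0], 1],
  ],
)

```text
time: 35.85
tool_pos: [0.5742, -0.1694, 0.0802]
tool_rot: [-0.689, 0.69, 0.154, -0.157]
contact_force: [-2.2, -0.2, 3.6]
gripper_width: -0.002
```

Request:
drive_tool(
  motion=[
    [[0, 0.04, 0], [0, 0, 0], 1],
    [[0, 0.04, 0], [0, 0, 0], 1],
    [[0, 0, 0], [0, 0, 0], 1],
  ],
)

```text
time: 36.15
tool_pos: [0.5743, -0.1695, 0.078]
tool_rot: [-0.689, 0.69, 0.154, -0.157]
contact_force: [-1.5, -0.7, 2.7]
gripper_width: 0.003
```

Moving with about 3 N; expected seat near z ≈ 0.074.

Request:
drive_tool(
  motion=[
    [[0, 0.04, 0], [0, 0, 0], 1],
    [[0, 0.04, 0], [0, 0, 0], 1],
    [[0, 0, 0], [0, 0, 0], 1],
  ],
)

```text
time: 36.45
tool_pos: [0.5745, -0.1694, 0.076]
tool_rot: [-0.689, 0.69, 0.154, -0.157]
contact_force: [-1.6, -1.7, 2.8]
gripper_width: -0.002
```

Request:
drive_tool(
  motion=[
    [[0, 0.04, 0], [0, 0, 0], 1],
    [[0, 0.04, 0], [0, 0, 0], 1],
    [[0, 0, 0], [0, 0, 0], 1],
  ],
)

```text
time: 36.75
tool_pos: [0.5744, -0.1693, 0.0739]
tool_rot: [-0.689, 0.69, 0.154, -0.157]
contact_force: [-1.8, -1.5, 2.4]
gripper_width: 0.002
```

Request:
drive_tool(
  motion=[
    [[0, 0.04, 0], [0, 0, 0], 1],
    [[0, 0.02, 0], [0, 0, 0], 1],
    [[0, 0, 0], [0, 0, 0], 1],
  ],
)

```text
time: 37.05
tool_pos: [0.5745, -0.1694, 0.0737]
tool_rot: [-0.689, 0.69, 0.154, -0.157]
contact_force: [-4.8, 0.2, 9.8]
gripper_width: 0.001
```

Request:
drive_tool(
  motion=[
    [[0, 0.02, 0], [0, 0, 0], 1],
    [[0, 0, 0], [0, 0, 0], 1],
  ],
)

```text
time: 37.25
tool_pos: [0.5745, -0.1694, 0.0737]
tool_rot: [-0.689, 0.69, 0.154, -0.157]
contact_force: [-5.7, 0.1, 10.9]
gripper_width: -0.002
```

Request:
drive_tool(
  motion=[
    [[0, 0.03, 0], [0, 0, 0], 1],
    [[0, 0.03, 0], [0, 0, 0], 1],
    [[0, 0, 0], [0, 0, 0], 1],
    [[0, 0, 0], [0, 0, 0], 1],
  ],
)

```text
time: 37.65
tool_pos: [0.5746, -0.1694, 0.0735]
tool_rot: [-0.69, 0.69, 0.154, -0.157]
contact_force: [-9.2, 1.2, 17.3]
gripper_width: 0.003
```

Request:
drive_tool(
  motion=[
    [[0, -0.1, 0], [0, 0, 0], 1],
    [[0, -0.3, 0], [0, 0, 0], 1],
    [[0, -0.8, 0], [0, 0, 0], 1],
    [[0, -1, 0], [0, 0, 0], 1],
    [[0, -1, 0], [0, 0, 0], 1],
    [[0, -1, 0.5], [0, 0, 0], 1],
    [[0, 0, 1], [0, 0, 0], 1],
    [[0, 0, 1], [0, 0, 0], 1],
    [[0, 0, 1], [0, 0, 0], 1],
    [[0, 0, 1], [0, 0, 0], 1],
    [[0, 0, 1], [0, 0, 0], 1],
    [[0, 0, 1], [0, 0, 0], 1],
  ],
)

```text
time: 38.85
tool_pos: [0.5045, -0.0209, 0.1751]
tool_rot: [0.69, -0.69, -0.154, 0.157]
contact_force: [-0.2, 0.5, 0.4]
gripper_width: 0.002
```

```bash
python3 - <<'E'
from st import *
st=manip.state(); print(st["time"],st["contact_force"],L(st["tool_pos"])); armz("top")
f=manip.grab_frame("scene");np.savez("/tmp/scene9.npz",**f)
t=load("last_top")
a=np.hstack([cv2.resize(f["img"][200:360,310:510],(500,400),interpolation=2),cv2.resize(t["img"][200:320,355:445],(300,400),interpolation=2)]);cv2.imwrite("pics/fin.png",a)
E
```

```text
38.85 [-0.167  0.549  0.445] [-0.035  0.164  0.175]
top arm n 364 slope 0.003490243425967297 z at x=0 0.06422466328077105
top arm n 377 slope -0.050514891019556245 z at x=0 0.07237847615361181
```

View pics/fin.png

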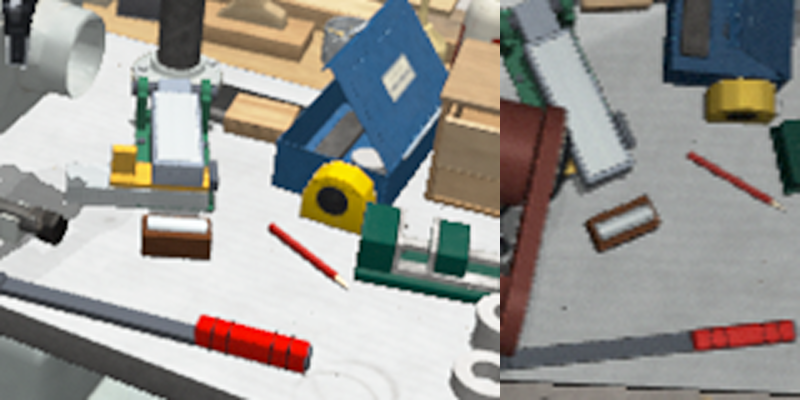

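The foot has risen 8.1 mm, the shim is home, the bar is lying flat and the bystanders look unmoved. I'm handing it in.

```bash
python3 -c "
from plant import manip
print(manip.job_done())"
```

```text
the job is handed in; nothing more can be done
None
```

The job is done and handed in at about 39 s of the 72 s allowed; no verdict was reported.

**What I did**
- I levered the arm up over the fulcrum with the bar, until the foot was about 15 mm off the pad. It stayed up when I took the bar away.
- I laid the bar back flat where it had been, clear of the station.
- I slid the shim in until it stopped on the backstop. The wrist read about 9 N along the slide, of which about 4 N was friction.
- I pressed the arm down until it seated. It moved at about 3 N, and I ended at about 20 N.

**Last checks**
- **Foot:** the top camera puts it about 8.1 mm above the pad, against 6 to 9.5 mm wanted. The sharp rise in pressing force also says it is bearing on the shim.
- **Shim:** the pictures after release show it square and against the backstop. I did not measure its final position in numbers.
- **Bar and bystanders:** the bar lies flat and clear of station and fulcrum. The tape measure and pencil look unmoved in the last picture; I did not look closely at the spanner, hex key, brush or offcut again.

**Disagreement:** the two cameras differed by up to about 10 mm in the station's position. I used the top camera's depth, since its heights matched the known sizes, and the contacts fitted that.

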